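# Close a two-part plaster mould over its wooden core and hold it shut

## Task

Lay the standing wooden core on its side in the V-shaped cradle of the lower plaster mould half, its thick part wholly inside and its thin stem sticking out of the open end, and let go of it. Then fit the loose upper mould half over it on the two dowels, its closed end over the lower half's closed end, until the halves meet flush, and press it down firmly, with a push of about 10 N. Finish while still holding the mould pressed shut with the fingers, without letting go, and leave the mug, the jar and the brush where they are.

Things in the scene. Friction and masses are not known exactly. Their poses are not given: they have to be found in the camera images.
- mould: Lower mould half, fixed to the table: off-white plaster block 120 mm (x) by 82 mm (y) by 45 mm high with a flat top face, a V-shaped cradle along y and two upright dowels. Origin at the centre of its underside, z up; y points to the cradle's open end.
- mould_face (a point): Centre of the lower half's flat top, 45 mm above the table; axes as mould, x through both dowels. The fixed wooden dowels stand on the face at x = -45 and +45 mm, y = 0: 10 mm in diameter, 20 mm tall, the upper 8 mm tapering to 5 mm.
- cradle_seat (a point): Where core_centre belongs when the core lies in the cradle: 38 mm from mould_face along y; axes as mould_face. The cradle is a V groove with 45 degree walls, 51 mm wide at the face, 25.5 mm deep; the thick part (36 mm) rests in it with its axis level with the face. A 12 mm wall closes its -y end (67 to 79 mm from here); the open end is at +3 mm.
- core_centre (a point): Middle of the loose turned wooden core (about 80 g), 120 mm long; its z runs along it from the thick end to the stem end. Thick part 36 mm in diameter, z = -60 to -4 mm; stem 22 mm in diameter, z = -4 to +60 mm. It starts upright on its thick end, so this is 60 mm up. Lying in the cradle, the stem beyond z = +3 mm is outside the plaster, clear all round for fingers.
- cover_grip (a point): Point in the wooden grip bar on the loose upper mould half, 60 mm above its underside, 24 mm above its plaster; starts 60 mm up, upper half the right way up. The bar is 60 mm along x, 22 mm thick along y, its top 18 mm above this point. Axes as the mould: x through the holes, y to the open end, z up. Closed flush it lies 60 mm above mould_face, axes parallel.
- cover_base (a point): Centre of the upper half's underside, axes as cover_grip. Plaster block 120 (x) by 82 (y) by 36 mm high, 0.29 to 0.43 kg in all. Through holes 13 mm in diameter at x = -45 and +45 mm, y = 0, for the dowels. A channel below, 51 mm wide, 22 mm deep along y, is closed by a 12 mm wall at the -y end: turned end for end it cannot close over the stem. Flush shut, this meets mould_face.
- mug_mid (a point): Bystander: white ceramic mug, 78 mm wide and 88 mm high; point on its axis half-way up.
- jar_mid (a point): Bystander: grey jar with a steel lid, 76 mm wide and 95 mm high; point on its axis half-way up.
- brush: Bystander: a brush lying flat on the table beyond the mould; its x runs along it.
Things that resemble listed ones, but are neither listed nor needed, are in the scene too. Of the things that look like the part that bears core_centre, take the one that is farthest to the robot's right at the start.

How it is judged:
By the outcome, as a careful person would: the job done as asked, in the order asked, and still so for the second after the job is handed in, while the arm keeps its last pose, push and grip.
It also fails if it takes over 54 s, if anything falls off the work surface, if the arm or the gripper's body presses on something with over 40 N, if the wrist force passes 120 N, or if a joint passes its speed limit or range.

## Robot

A 6-joint arm with a two-finger parallel gripper is mounted at the origin on the work surface. World frame = base frame: x ahead of the robot, y to its left, z up, the work surface at z = 0. Lengths are in mm, angles in rad, forces in N, time in s.
With the tool pointing down it reaches from about 250 to 775 mm from the base axis. Payload 4 kg.
Tool frame: the origin (TCP) lies on the centre line of the jaws, within the pads' length; the fingertips stand 22 mm ahead of it and the grasp point (between the pads) lies 3 mm ahead of it; z points along the fingers, y is the direction in which the jaws open and shut (so a half turn about z gives the same grasp; the last joint's range is limited). The gripper opens to 94 mm and grips with 3 to 60 N. Pads are 16 mm wide; open, the fingers measure 119 mm over their backs; the gripper's body (75 mm by 177 mm) begins 78 mm behind the grasp point.
Start: joints at [1.198, 0.087, 1.371, -0, 1.684, -0.103], TCP at [146.606, 530.12, 200.306] pointing down, gripper open.
Joint ranges: [-3.1, 3.1], [-0.76, 2.03], [0.27, 2.55], [-1.08, 4.22], [0.17, 2.65], [-2.57, 2.57]. Speed limits (rad/s): [2.79, 2.79, 3.14, 3.14, 3.14, 3.14].

## Interface

Orientations are given as a rotation vector (axis times angle).
In Python, from bench import state, camera, finish_job gives the robot as it stands.
- The arm moves only by the tool apply_moves, never from a script. Its argument "deltas" is a list of rows, each a list of 4 numbers: the shift along the tool's x, y, z in cm, then the turn about the tool's z in rad. A call has 1 to 12 rows; each row is the pose to reach, as a shift and turn from the pose measured when the call began, along the tool's axes at that moment; what a row does not reach only later rows make up. A row lasts 1/8 s, in which the tool goes at most 62.5 mm and 10.7 degrees, less where a joint would pass 70% of its speed; a pose out of reach is approached as far as the arm can. A call with a gripper value outside its range is refused whole. "hand" is the finger opening in cm, from 0 to 9.4, set as the call begins (left out, the last holds). The fingers move at their own pace and stop on an object; the grip force is fixed at half the most. Time passes only in rows, so rows that repeat a pose let the fingers close. It gives the time, the measured TCP pose, the force and the opening at its end, in the units of the state.
- state(): the state, without advancing time (a new reading comes with each control period).
- camera(name): name is "scene" or "top" or "wrist"; returns a dict with "img" (480x640x3 uint8, blue, green, red), "z_map" (480x640 float32, mm along the optical axis (not along the pixel's ray), 0 where there is no reading), "camera_matrix" (3x3 intrinsics, pixels), "pose" (4x4, takes a point from camera to world coordinates). Camera axes: x right, y down, z forward; pixel columns grow to the right and rows downward; lengths in mm; the calibration is good to about 2 mm. The wrist camera is an equidistant fisheye: a pixel r from the principal point sees the ray r / f radians off the axis. A picture is of the moment at which its call begins.
- finish_job(): hands the job in, once; it reports no verdict.
The state is a dict: "clock": time; "q": joint angles; "dq": joint speeds; "tau": joint torques, N m; "tool_pos": TCP position; "eef_rot": TCP orientation; "contact_force": force on the tool from outside, world axes, zero at the start; "ft_torque": the same for the moment, N m; "grip_width": opening from 0.0 (shut) to 1.0 (fully open).
Only numpy, scipy, OpenCV 4.12 (cv2) and the standard library are available. Lean on these libraries where they do the work, as an engineer would, in place of code of your own. Each camera call takes 0.05 s, during which the arm holds its last target.

## Working session

There is one attempt and no reset: what is moved stays moved. The work goes in short steps, Python scripts to look and compute and a tool call to move; the robot and the scene stay as the last step left them, time stands still between calls to the robot, and variables do not carry over. Pictures are saved under pics/ and viewed, and the job is handed in when it is done.

Besides the shell and the picture viewer there is one more tool, called after ">>>" as name(argument=value, ...), one argument or row to a line, values as JSON. apply_moves: Moves the arm, as the interface text tells. Its arguments: {"type":"object","properties":{"deltas":{"type":"array","items":{"type":"array","items":{"type":"number"}}},"hand":{"type":"number"}},"required":["deltas"]}

```bash
ls; mkdir -p pics
python3 - <<'E'
from bench import state,camera
import cv2,numpy as np
s=state();print(s)
for n in("scene","top","wrist"):
    c=camera(n);cv2.imwrite(f"pics/{n}0.png",c["img"]);np.savez(f"{n}0.npz",**c);print(n,c["camera_matrix"],c["pose"].round(3))
E
```

```text
pics
{'clock': 0.0, 'q': array([ 1.19789923e+00,  8.79464643e-02,  1.37224368e+00, -8.80358909e-06,
        1.68358085e+00, -1.03110501e-01]), 'dq': array([-0.00077309, -0.00114586, -0.0010142 ,  0.00221025,  0.00233309,
       -0.00028649]), 'tau': array([ 2.42592141e-04, -3.40183032e+01, -3.02431726e+01,  7.18328683e-02,
        3.29020887e-02, -1.71527136e-04]), 'tool_pos': array([146.39926525, 529.58292415, 199.11421341]), 'eef_rot': array([-0.42242914, -3.112551  ,  0.00332798]), 'contact_force': array([0.29186115, 0.3184487 , 0.28948743]), 'ft_torque': array([-0.04102982, -0.00296382,  0.01087627]), 'grip_width': 0.9993266130419872}
scene [[553.47950206   0.         315.96127812]
 [  0.         553.47950206 244.00373146]
 [  0.           0.           1.        ]] [[ 8.93000e-01  2.57000e-01 -3.69000e-01  9.90430e+02]
 [ 4.50000e-01 -5.08000e-01  7.34000e-01 -7.07076e+02]
 [ 1.00000e-03 -8.22000e-01 -5.70000e-01  6.40835e+02]
 [ 0.00000e+00  0.00000e+00  0.00000e+00  1.00000e+00]]
top [[440.83584749   0.         315.63791334]
 [  0.         440.83584749 238.26276578]
 [  0.           0.           1.        ]] [[ 1.60000e-02 -9.95000e-01  1.03000e-01  5.34167e+02]
 [-1.00000e+00 -1.90000e-02 -2.50000e-02  4.77160e+01]
 [ 2.70000e-02 -1.02000e-01 -9.94000e-01  8.85530e+02]
 [ 0.00000e+00  0.00000e+00  0.00000e+00  1.00000e+00]]
wrist [[371.64829954   0.         322.29487485]
 [  0.         371.64829954 238.60205601]
 [  0.           0.           1.        ]] [[ 2.67000e-01  9.30000e-01  2.54000e-01  7.13850e+01]
 [ 9.64000e-01 -2.57000e-01 -7.30000e-02  5.50689e+02]
 [-3.00000e-03  2.64000e-01 -9.65000e-01  3.82815e+02]
 [ 0.00000e+00  0.00000e+00  0.00000e+00  1.00000e+00]]
```

View pics/scene0.png

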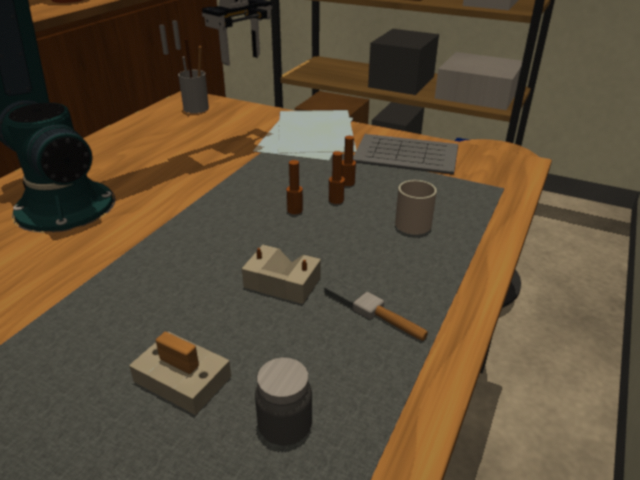

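View pics/top0.png

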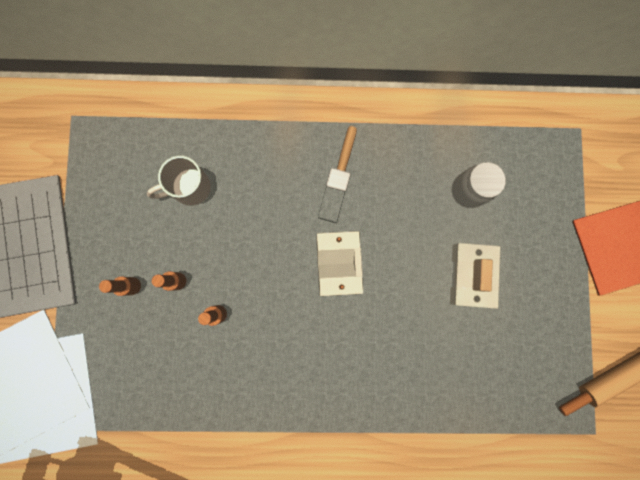

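View pics/wrist0.png

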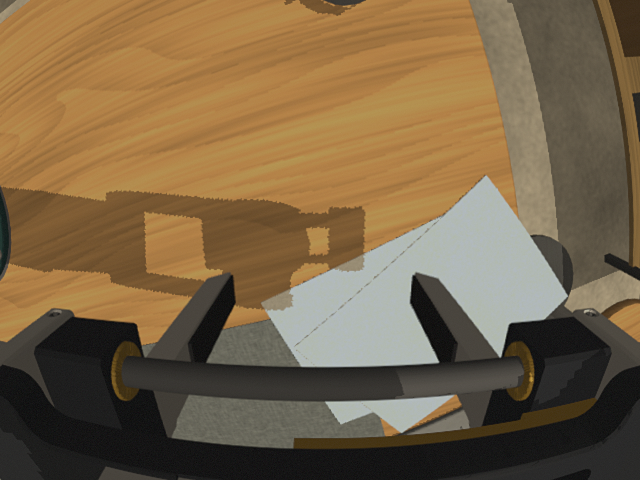

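The scene and top views agree. The mould is at top (340,263) with its closed wall on the right, so its open end points to world +y. The cover is at top (478,275).

There are three core-like parts in the top view, at (115,286), (166,281) and (210,316). In the scene view they are at (348,160), (337,178) and (294,188). Robot's right is -y, which is right in the top view, so (210,316) is the one to take. I'll crop to confirm and then measure.

```bash
cat > h.py <<'E'
import numpy as np,cv2
def load(n): 
    d=np.load(n+".npz"); return {k:d[k] for k in d}
def plane(c,u,v,z):
    K=c["camera_matrix"];P=c["pose"]
    uv=np.atleast_2d(np.c_[u,v]).astype(float)
    r=np.c_[(uv[:,0]-K[0,2])/K[0,0],(uv[:,1]-K[1,2])/K[1,1],np.ones(len(uv))]@P[:3,:3].T
    o=P[:3,3]; return o+r*((z-o[2])/r[:,2])[:,None]
def cloud(c):
    v,u=np.mgrid[0:480,0:640];K=c["camera_matrix"];z=c["z_map"]
    p=np.stack([(u-K[0,2])/K[0,0]*z,(v-K[1,2])/K[1,1]*z,z],-1)
    return p@c["pose"][:3,:3].T+c["pose"][:3,3]
E
python3 - <<'E'
from h import *
t=load("top0");s=load("scene0")
a=cv2.resize(t["img"][250:345,90:250],None,fx=5,fy=5)[:475,:800]
cv2.imwrite("pics/c_core.png",a)
cv2.imwrite("pics/c_mould.png",cv2.resize(t["img"][215:320,300:520],None,fx=3.6,fy=3.6,interpolation=cv2.INTER_CUBIC))
cv2.imwrite("pics/c_cover_s.png",cv2.resize(s["img"][230:420,120:340],None,fx=3,fy=3,interpolation=cv2.INTER_CUBIC))
W=cloud(t)
for nm,(x0,x1,y0,y1) in dict(coreA=(95,140,270,300),coreB=(150,188,268,296),coreC=(195,230,302,330),mould=(312,368,226,302),cover=(450,505,238,312),mug=(145,205,150,205),jar=(460,512,158,205)).items():
    P=W[y0:y1,x0:x1].reshape(-1,3); h=P[:,2]
    print(nm,np.histogram(h,bins=[-20,-5,5,30,40,50,60,75,85,92,100,115,125,140])[0])
    for lo,hi in((112,130),(70,90),(30,40),(40,52),(85,105)):
        m=(h>lo)&(h<hi)
        if m.sum()>15: print("  ",lo,hi,m.sum(),P[m].mean(0).round(1),P[m].min(0).round(1),P[m].max(0).round(1))
E
```

```text
coreA [  0 703 104  37  37 161  38  31  22  23  48 142   0]
   112 130 152 [524.6 385.2 119.7] [514.5 375.2 112.2] [535.  396.9 124.7]
   70 90 59 [524.9 378.7  80.3] [513.8 375.4  70.8] [535.3 385.4  89.3]
   30 40 37 [524.9 373.2  34.3] [507.4 368.6  30.1] [541.4 382.5  39.1]
   40 52 48 [524.6 372.7  46.2] [507.7 368.3  40.2] [541.3 382.   52. ]
   85 105 59 [524.9 378.9  94.8] [514.1 375.3  85.2] [535.3 385.4 104.9]
coreB [  0 550  64  29  25 148  30  19  15  18  31 132   0]
   112 130 138 [535.3 297.2 119.9] [526.  287.7 112.1] [545.1 307.9 123.3]
   70 90 38 [536.1 289.7  79.5] [526.  287.2  70.8] [545.9 295.4  89.8]
   30 40 29 [535.  284.8  35.2] [518.2 280.6  30.2] [552.5 293.7  39.9]
   40 52 34 [534.6 284.5  46.8] [518.4 280.4  40.6] [552.1 293.1  51.8]
   85 105 42 [535.5 289.8  94.4] [526.1 287.2  85.1] [545.7 295.2 104.9]
coreC [  0 530  55  15  19 144  19  14   9  13  23 137   0]
   112 130 143 [473.1 215.6 119.9] [463.1 205.6 112.9] [483.4 226.4 123.3]
   70 90 26 [475.3 208.   80.2] [463.  205.5  70.1] [483.2 213.3  89.5]
   40 52 25 [478.3 204.5  46.9] [456.8 198.4 
[... 688 characters left out ...]
    1    0    0    0]
   70 90 584 [723.5 285.4  82.2] [686.9 240.5  70. ] [764.5 340.6  90. ]
   30 40 131 [722.7 295.   34.9] [686.4 244.4  30.1] [761.5 345.4  40. ]
   40 52 172 [724.1 289.1  46.3] [686.9 242.3  40. ] [761.4 344.9  52. ]
   85 105 307 [725.7 279.9  88. ] [687.3 241.   85. ] [764.5 318.3  92.8]
jar [  0 875  27  25  53  75 290  57  64 968   0   0   0]
   70 90 211 [ 718.5 -266.9   77.2] [ 695.3 -310.4   70. ] [ 762.8 -252.7   89.6]
   30 40 25 [ 703.5 -266.7   35. ] [ 695.8 -303.5   30.2] [ 753.3 -256.7   39.3]
   40 52 69 [ 709.8 -266.5   46.7] [ 693.2 -302.    40. ] [ 760.9 -252.1   51.9]
   85 105 1032 [ 729.9 -285.9   94.9] [ 697.8 -320.2   85.2] [ 762.8 -253.8   99.9]
```

View pics/c_core.png

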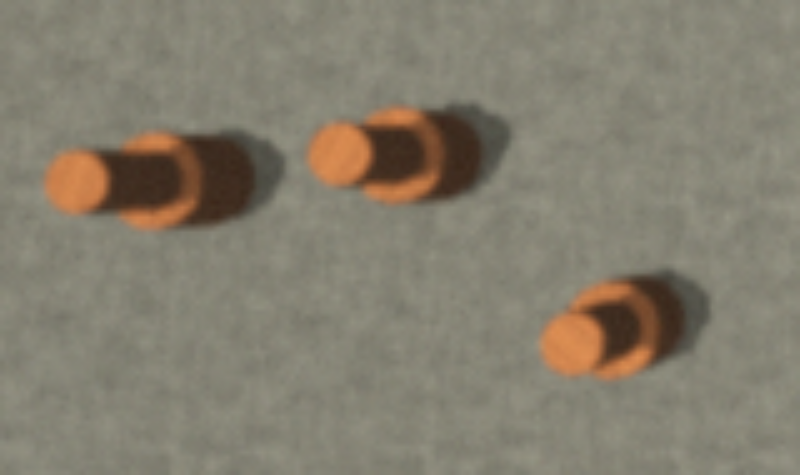

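View pics/c_mould.png

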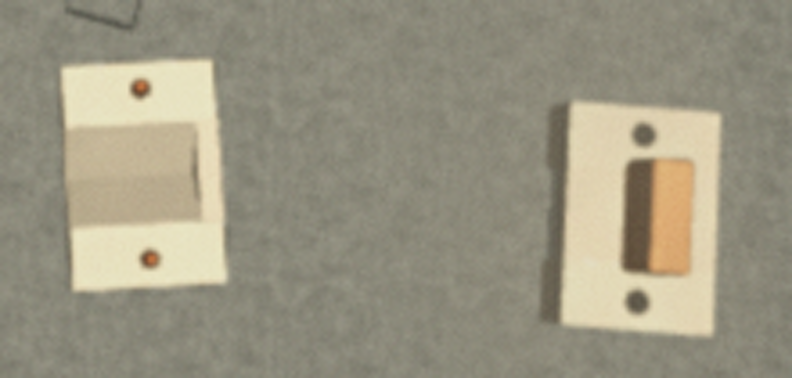

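View pics/c_cover_s.png

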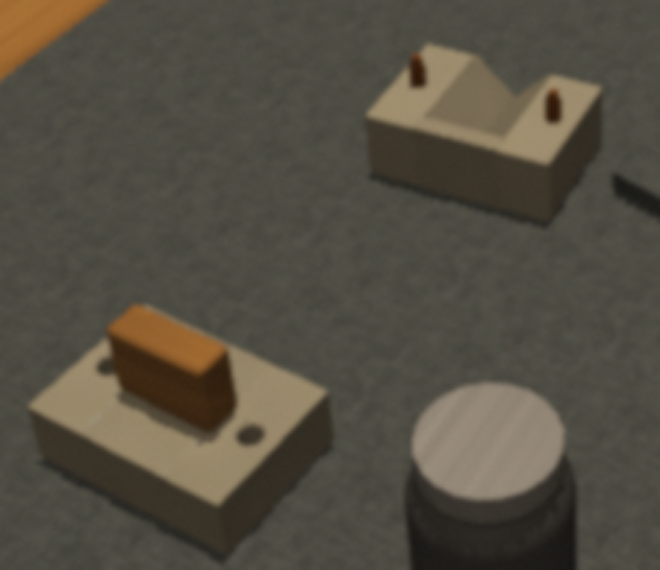

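The crop shows coreC, with its stem top at top pixel (205,318), as the rightmost of the three, so that is the one. The cover's -y face is solid, so its closed end already faces -y like the mould's.

Next I measure precise poses.

```bash
cat > m.py <<'E'
from h import *
t=load("top0");s=load("scene0")
for c,nm in((t,"top"),(s,"scene")):
    W=cloud(c); img=c["img"].astype(int)
    hsv=cv2.cvtColor(c["img"],cv2.COLOR_BGR2HSV)
    for o,(lo,hi),ctr,R in(("core",(114,126),(473,216),35),("mould",(41,49),(574,-22),90),("cover",(32,40),(556,-287),90),("bar",(73,83),(556,-287),50)):
        m=(W[...,2]>lo)&(W[...,2]<hi)&(np.hypot(W[...,0]-ctr[0],W[...,1]-ctr[1])<R)
        m=m.astype(np.uint8)
        P=W[m>0]
        cn,_=cv2.findContours(m,cv2.RETR_EXTERNAL,cv2.CHAIN_APPROX_NONE)
        k=max(cn,key=cv2.contourArea)[:,0]
        zz=dict(core=120,mould=45,cover=36,bar=78)[o]
        w=plane(c,k[:,0],k[:,1],zz)[:,:2]
        r=cv2.minAreaRect(w.astype(np.float32))
        print(nm,o,m.sum(),"z",np.median(P[:,2]).round(1),"mean",P.mean(0).round(1),"rect",np.round(r[0],1),np.round(r[1],1),round(r[2],2))
# dark/brown spots in top
g=cv2.cvtColor(t["img"],cv2.COLOR_BGR2GRAY)
for o,u0,v0,z in(("dowel+",339,239,65),("dowel-",341,287,65),("hole+",479,252,36),("hole-",477,299,36)):
    p=g[v0-5:v0+6,u0-5:u0+6].astype(float); w=np.clip(np.median(p)-15-p,0,None)
    vv,uu=np.mgrid[v0-5:v0+6,u0-5:u0+6]
    u=(w*uu).sum()/w.sum();v=(w*vv).sum()/w.sum(); print(o,round(u,2),round(v,2),plane(t,u,v,z).round(1))
E
python3 m.py
```

```text
top core 138 z 120.3 mean [473.  215.8 120.2] rect [472.9 215.9] [20.6 21.2] 46.48
top mould 1821 z 45.2 mean [573.9 -22.2  45.2] rect [574.3 -19.5] [119.8  82.2] 3.98
top cover 1964 z 36.3 mean [ 555.1 -285.    36.3] rect [ 555.8 -288.1] [ 84. 120.] 86.46
top bar 398 z 78.0 mean [ 555.6 -287.5   77.9] rect [ 555.7 -287.1] [23.4 59.6] 86.14
scene core 61 z 118.1 mean [474.5 211.4 117.7] rect [476.5 207.4] [25.1 26.8] 56.65
scene mould 1242 z 44.1 mean [577.9 -29.4  44. ] rect [577.  -25.2] [120.7  84.5] 3.88
scene cover 2422 z 35.4 mean [ 567.3 -301.8   35.4] rect [ 558.1 -292.7] [ 84.8 123.1] 86.37
scene bar 507 z 77.1 mean [ 558.6 -292.7   77. ] rect [ 559.5 -293.4] [23.9 62.4] 87.18
dowel+ 338.49 239.28 [[617.9 -15.9  65. ]]
dowel- 341.11 286.52 [[530.  -21.7  65. ]]
hole+ 478.41 252.02 [[ 601.1 -291.9   36. ]]
hole- 476.55 298.43 [[ 511.2 -286.2   36. ]]
```

```bash
cat >> h.py <<'E'
from scipy.spatial.transform import Rotation as Ro
def info():
    from bench import state
    s=state();R=Ro.from_rotvec(s["eef_rot"]).as_matrix()
    print("t",round(s["clock"],2),"tcp",s["tool_pos"].round(1),"yawY",np.degrees(np.arctan2(R[1,1],R[0,1])).round(2),"tilt",np.degrees(np.arccos(-R[2,2])).round(2),"F",s["contact_force"].round(1),"w",round(s["grip_width"]*94,1),"q",s["q"].round(2))
    return s,R
def go(p,yaw,s=None,R=None):
    s,R=info() if s is None else (s,R)
    y0=np.degrees(np.arctan2(R[1,1],R[0,1]))
    d=R.T@(np.array(p)-s["tool_pos"])/10
    a=-(yaw-y0); a=(a+180)%360-180
    print("go",p,yaw,"->",d.round(2),np.radians(a).round(3))
E
python3 -c "
from h import *
go([473,216,200],3.9)"
```

```text
t 0.15 tcp [146.4 529.7 199.4] yawY 74.54 tilt 0.1 F [-0.4 -0.6 -0. ] w 93.8 q [ 1.2   0.09  1.37  0.    1.68 -0.1 ]
go [473, 216, 200] 3.9 -> [-3.984e+01 -2.153e+01 -3.000e-02] 1.233
```

>>> apply_moves(
  deltas=[
    [-4, -2.2, 0, 0.12],
    [-9, -4.9, 0, 0.28],
    [-14.5, -7.8, 0, 0.45],
    [-20, -10.8, 0, 0.62],
    [-25.5, -13.8, 0, 0.79],
    [-31, -16.8, 0, 0.96],
    [-36, -19.5, 0, 1.12],
    [-39.84, -21.53, 0, 1.233],
    [-39.84, -21.53, 0, 1.233],
    [-39.84, -21.53, 0, 1.233],
  ],
)

```text
clock: 1.4
tool_pos: [472.5, 216.3, 199.3]
eef_rot: [-2.144, -2.296, 0.003]
contact_force: [-0.2, -0.6, -0.0]
grip_width: 0.995
```

```bash
python3 -c "
from h import *
from bench import camera
go([473,216,98],3.9)
c=camera('wrist');cv2.imwrite('pics/w1.png',c['img']);np.savez('w1.npz',**c)
c=camera('top');cv2.imwrite('pics/t1.png',c['img']);np.savez('t1.npz',**c)
"
```

```text
t 1.4 tcp [472.5 216.3 199.3] yawY 3.93 tilt 0.13 F [-0.2 -0.6 -0. ] w 93.6 q [ 0.32  0.02  1.44 -0.    1.68  0.25]
go [473, 216, 98] 3.9 -> [-0.02  0.07 10.13] 0.001
```

View pics/w1.png

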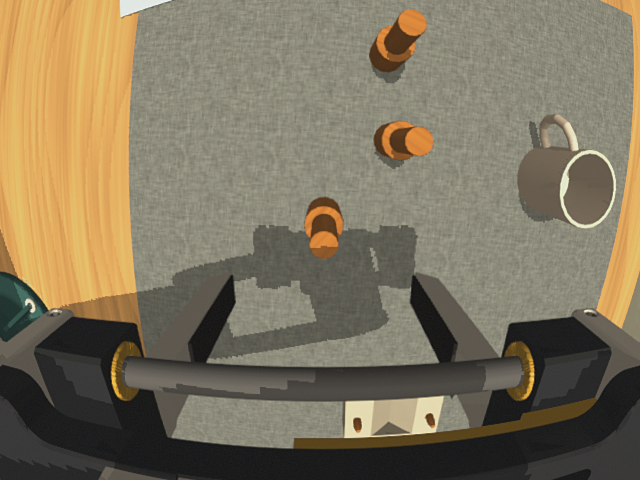

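View pics/t1.png

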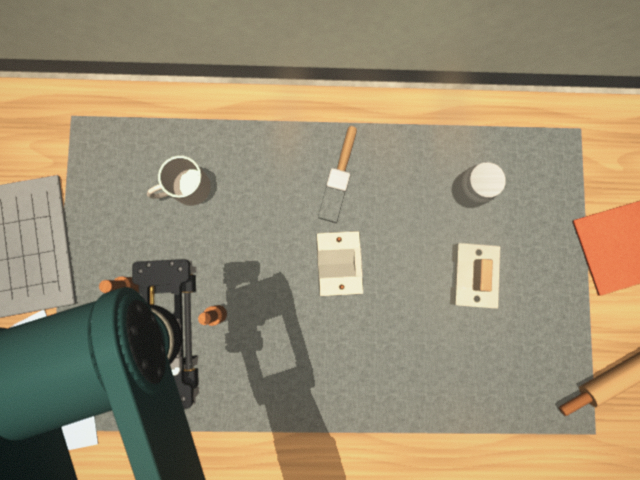

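```bash
cat >> h.py <<'E'
def fray(c,u,v):
    K=c["camera_matrix"];f=K[0,0];d=np.c_[u,v]-K[:2,2];r=np.hypot(*d.T);th=r/f
    ray=np.c_[d/np.maximum(r,1e-9)[:,None]*np.sin(th)[:,None],np.cos(th)]
    return ray@c["pose"][:3,:3].T
def fplane(c,u,v,z):
    ray=fray(c,np.atleast_1d(u),np.atleast_1d(v));o=c["pose"][:3,3]
    return o+ray*((z-o[2])/ray[:,2])[:,None]
def fcloud(c):
    v,u=np.mgrid[0:480,0:640];K=c["camera_matrix"]
    d=np.stack([u-K[0,2],v-K[1,2]],-1);r=np.hypot(d[...,0],d[...,1]);th=r/K[0,0]
    k=np.tan(th)/np.maximum(r,1e-9);z=c["z_map"]
    p=np.stack([d[...,0]*k*z,d[...,1]*k*z,z],-1)
    return p@c["pose"][:3,:3].T+c["pose"][:3,3]
E
python3 - <<'E'
from h import *
c=load("w1");W=fcloud(c)
for nm,ctr in(("C",(473,216)),("B",(535,297)),("A",(524,385))):
    m=((abs(W[...,2]-120)<5)&(np.hypot(W[...,0]-ctr[0],W[...,1]-ctr[1])<35)).astype(np.uint8)
    print(nm,m.sum(),W[m>0].mean(0).round(1))
    k=max(cv2.findContours(m,0,cv2.CHAIN_APPROX_NONE)[0],key=cv2.contourArea)[:,0]
    r=cv2.minAreaRect(fplane(c,k[:,0],k[:,1],120)[:,:2].astype(np.float32));print(r)
for (u,v) in((355,400),(440,400),(432,418),(358,424)): print(u,v,W[v,u].round(1))
P=c["pose"];print(P.round(3))
E
```

```text
C 658 [472.  216.8 119.1]
((471.9977111816406, 216.88800048828125), (19.95525360107422, 21.492395401000977), 3.94665789604187)
B 694 [534.4 298.  119. ]
((534.3165283203125, 298.05914306640625), (21.575206756591797, 21.584440231323242), 50.1044807434082)
A 635 [523.8 385.5 118.8]
((523.4949340820312, 385.3172607421875), (21.782121658325195, 21.432518005371094), 79.2733383178711)
355 400 [477.3 239.2 318.3]
440 400 [627.9   7.8  43.6]
432 418 [619.5 -12.2  54.4]
358 424 [529.  -18.2  57.3]
[[ 9.98000e-01  6.60000e-02  1.60000e-02  4.66436e+02]
 [ 6.80000e-02 -9.62000e-01 -2.65000e-01  2.93386e+02]
 [-2.00000e-03  2.66000e-01 -9.64000e-01  3.82778e+02]
 [ 0.00000e+00  0.00000e+00  0.00000e+00  1.00000e+00]]
```

The wrist view puts the core at (472.0, 216.9) and the top view at (472.9, 215.9), so they agree to 1 mm. The scene camera is about 5 mm off in y, so I'll ignore it. Descending to grasp the stem.

>>> apply_moves(
  deltas=[
    [0, 0, 4, 0],
    [0, 0, 8, 0],
    [0, 0, 10.1, 0],
    [0, 0, 10.1, 0],
    [0, 0, 10.1, 0],
  ],
)

```text
clock: 2.12
tool_pos: [472.4, 217.7, 100.0]
eef_rot: [2.14, 2.299, 0.001]
contact_force: [0.8, -0.1, -0.8]
grip_width: 1.001
```

>>> apply_moves(
  deltas=[
    [0, 0, 0, 0],
    [0, 0, 0, 0],
    [0, 0, 0, 0],
    [0, 0, 0, 0],
    [0, 0, 0, 0],
    [0, 0, 0, 0],
    [0, 0, 0, 0],
    [0, 0, 0, 0],
  ],
  hand=1.0,
)

```text
clock: 3.12
tool_pos: [472.4, 217.7, 100.0]
eef_rot: [2.14, 2.299, 0.001]
contact_force: [-0.4, 0.3, 0.5]
grip_width: 0.227
```

```bash
python3 -c "
from h import *
info()
go([430,90,150],3.9)"
```

```text
t 3.12 tcp [472.4 217.7 100. ] yawY 4.11 tilt 0.07 F [-0.4  0.3  0.5] w 21.4 q [ 0.32  0.06  1.6  -0.    1.48  0.25]
t 3.12 tcp [472.4 217.7 100. ] yawY 4.11 tilt 0.07 F [-0.4  0.3  0.5] w 21.4 q [ 0.32  0.06  1.6  -0.    1.48  0.25]
go [430, 90, 150] 3.9 -> [-12.44  -5.14  -5.  ] 0.004
```

>>> apply_moves(
  deltas=[
    [0, 0, -2, 0],
    [-1.5, -0.6, -3, 0],
    [-4, -1.7, -3, 0],
    [-7, -2.9, -3, 0],
    [-10, -4.1, -3, 0],
    [-12.4, -5.1, -3, 0],
    [-12.4, -5.1, -3, 0],
    [-12.4, -5.1, -1.5, 0],
    [-12.4, -5.1, -0.3, 0],
    [-12.4, -5.1, 0.05, 0],
    [-12.4, -5.1, 0.05, 0],
  ],
)

```text
clock: 4.5
tool_pos: [430.3, 90.9, 99.4]
eef_rot: [2.139, 2.3, -0.0]
contact_force: [-0.0, -0.6, 2.6]
grip_width: 0.223
```

```bash
python3 -c "
from h import *
from bench import camera
info()
c=camera('scene');cv2.imwrite('pics/s2.png',cv2.resize(c['img'][100:300,150:430],None,fx=2.8,fy=2.8))
"
```

```text
t 4.5 tcp [430.3  90.9  99.4] yawY 4.17 tilt 0.03 F [-0.  -0.6  2.6] w 20.9 q [ 0.08 -0.12  1.78 -0.    1.48  0.01]
```

View pics/s2.png

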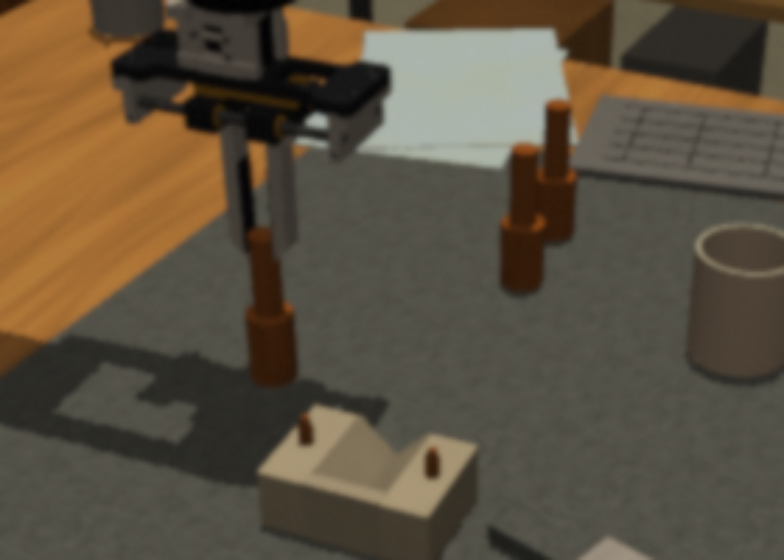

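>>> apply_moves(
  deltas=[
    [0.85, 0, 0, 0],
    [1.71, 0, -0.05, 0],
    [2.6, 0, 0, 0],
    [3.43, 0, 0.07, 0],
    [4.3, 0, 0.25, 0],
    [5.1, 0, 0.5, 0],
    [5.1, 0, 0.5, 0],
  ],
)

```text
clock: 5.42
tool_pos: [426.7, 143.2, 94.7]
eef_rot: [-2.138, -2.302, -0.002]
contact_force: [-0.8, -1.0, 5.9]
grip_width: 0.224
```

```bash
python3 -c "
from h import *
from bench import camera
info()
c=camera('scene');cv2.imwrite('pics/s3.png',cv2.resize(c['img'][100:300,150:430],None,fx=2.8,fy=2.8))
"
```

```text
t 5.42 tcp [426.7 143.2  94.7] yawY 4.22 tilt 0.09 F [-0.8 -1.   5.9] w 21.1 q [ 0.2  -0.09  1.76  0.    1.47  0.12]
```

View pics/s3.png

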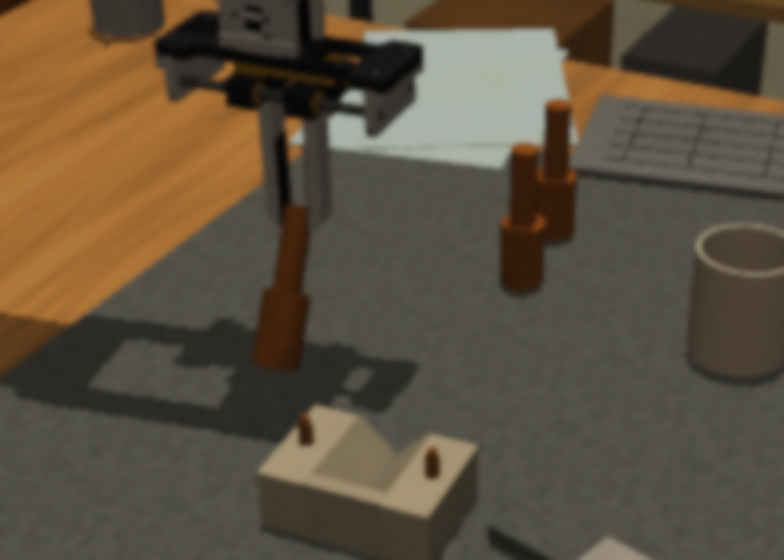

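>>> apply_moves(
  deltas=[
    [0.8, 0, 0.4, 0],
    [1.6, 0, 0.8, 0],
    [2.3, 0, 1.25, 0],
    [3.0, 0, 1.8, 0],
    [3.6, 0, 2.35, 0],
    [4.2, 0, 2.9, 0],
    [4.7, 0, 3.6, 0],
    [5.2, 0, 4.3, 0],
    [5.6, 0, 5.0, 0],
    [5.6, 0, 5.0, 0],
  ],
)

```text
clock: 6.72
tool_pos: [421.9, 198.9, 43.5]
eef_rot: [-2.137, -2.301, 0.001]
contact_force: [0.1, 1.4, 1.9]
grip_width: 0.225
```

```bash
python3 -c "
from h import *
from bench import camera
info()
c=camera('scene');cv2.imwrite('pics/s4.png',cv2.resize(c['img'][100:300,150:430],None,fx=2.8,fy=2.8))
"
```

```text
t 6.72 tcp [421.9 198.9  43.5] yawY 4.24 tilt 0.06 F [0.1 1.4 1.9] w 21.1 q [ 0.32 -0.01  1.79  0.    1.36  0.24]
```

View pics/s4.png

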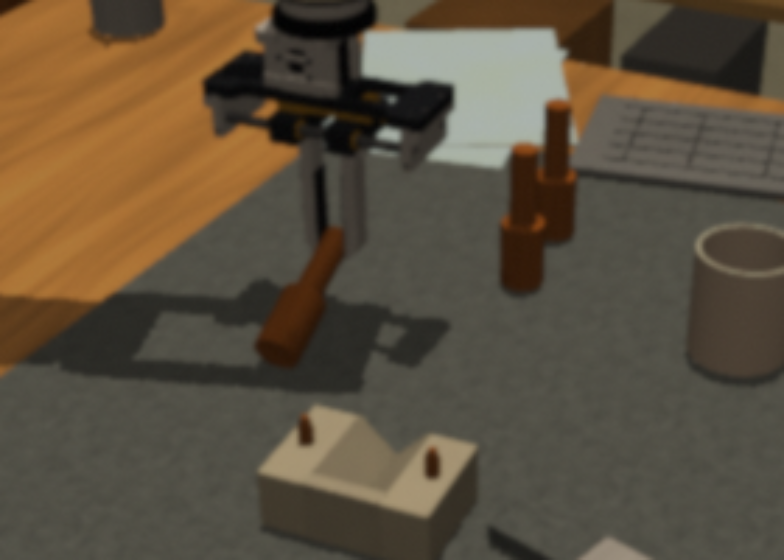

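>>> apply_moves(
  deltas=[
    [0.3, 0, 0.7, 0],
    [0.5, 0, 1.3, 0],
    [0.6, 0, 1.75, 0],
    [0.6, 0, 1.75, 0],
    [0.6, 0, 1.75, 0],
  ],
)

```text
clock: 7.4
tool_pos: [421.5, 204.3, 26.3]
eef_rot: [-2.138, -2.301, 0.002]
contact_force: [1.2, -0.0, 1.1]
grip_width: 0.224
```

>>> apply_moves(
  deltas=[
    [0, 0, 0, 0],
    [0, 0, 0, 0],
    [0, 0, 0, 0],
  ],
  hand=2.6,
)

```text
clock: 7.78
tool_pos: [421.4, 204.1, 26.2]
eef_rot: [-2.138, -2.301, 0.002]
contact_force: [0.0, 0.6, -0.4]
grip_width: 0.277
```

>>> apply_moves(
  deltas=[
    [0, 0, 0, 0],
    [0, 0, 0, 0],
    [0, 0, 0, 0],
    [0, 0, 0, 0],
  ],
  hand=1.0,
)

```text
clock: 8.28
tool_pos: [421.4, 204.1, 26.2]
eef_rot: [-2.138, -2.301, 0.002]
contact_force: [0.7, 0.4, -1.0]
grip_width: 0.105
```

```bash
python3 -c "
from h import *
from bench import camera
info()
c=camera('scene');cv2.imwrite('pics/s5.png',cv2.resize(c['img'][100:300,150:430],None,fx=2.8,fy=2.8))
c=camera('wrist');cv2.imwrite('pics/w5.png',c['img']);np.savez('w5.npz',**c)
"
```

```text
t 8.28 tcp [421.4 204.1  26.2] yawY 4.21 tilt 0.09 F [ 0.7  0.4 -1. ] w 9.9 q [ 0.33  0.01  1.81 -0.    1.33  0.26]
```

View pics/s5.png

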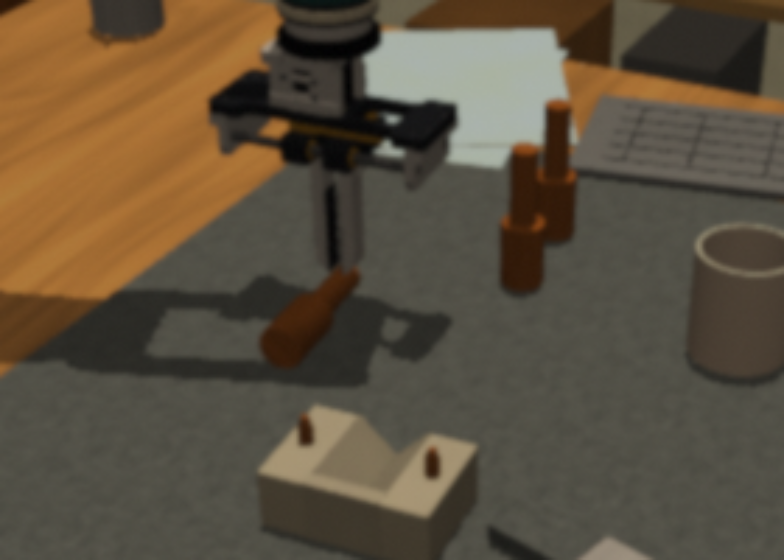

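View pics/w5.png

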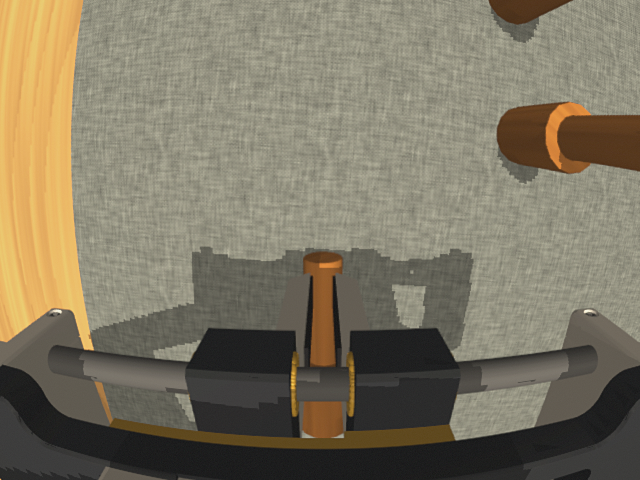

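Run:
```python
from h import *
c=load("w5");W=fcloud(c)
for v in (258,265,280,300,320,335,385,400,420,430): print(v,[tuple(W[v,u].round(0).astype(int)) for u in (290,308,315,322,330,338,352)])
cv2.imwrite('pics/w5c.png',cv2.resize(c["img"][230:460,220:440],None,fx=2.6,fy=2.6,interpolation=cv2.INTER_CUBIC))
```

```text
258 [(np.int64(400), np.int64(210), np.int64(0)), (np.int64(412), np.int64(218), np.int64(20)), (np.int64(415), np.int64(218), np.int64(20)), (np.int64(419), np.int64(218), np.int64(19)), (np.int64(423), np.int64(218), np.int64(19)), (np.int64(428), np.int64(219), np.int64(20)), (np.int64(437), np.int64(213), np.int64(1))]
265 [(np.int64(401), np.int64(206), np.int64(0)), (np.int64(412), np.int64(215), np.int64(24)), (np.int64(416), np.int64(216), np.int64(27)), (np.int64(419), np.int64(217), np.int64(27)), (np.int64(423), np.int64(217), np.int64(27)), (np.int64(428), np.int64(216), np.int64(24)), (np.int64(438), np.int64(208), np.int64(-1))]
280 [(np.int64(404), np.int64(212), np.int64(41)), (np.int64(413), np.int64(213), np.int64(41)), (np.int64(416), np.int64(208), np.int64(27)), (np.int64(420), np.int64(208), np.int64(27)), (np.int64(424), np.int64(209), np.int64(27)), (np.int64(427), np.int64(214), np.int64(41)), (np.int64(434), np.int64(214), np.int64(39))]
300 [(np.int64(406), np.int64(213), np.int64(65)), (np.int64(413), np.int64(212), np.int64(61)), (np.int64(417), np.int64(
[... 1486 characters left out ...]
int64(425), np.int64(230), np.int64(149))]
420 [(np.int64(412), np.int64(226), np.int64(152)), (np.int64(418), np.int64(112), np.int64(31)), (np.int64(422), np.int64(115), np.int64(34)), (np.int64(427), np.int64(116), np.int64(34)), (np.int64(432), np.int64(116), np.int64(34)), (np.int64(437), np.int64(115), np.int64(32)), (np.int64(425), np.int64(224), np.int64(149))]
430 [(np.int64(412), np.int64(224), np.int64(153)), (np.int64(418), np.int64(103), np.int64(31)), (np.int64(423), np.int64(107), np.int64(35)), (np.int64(427), np.int64(107), np.int64(35)), (np.int64(432), np.int64(106), np.int64(33)), (np.int64(438), np.int64(105), np.int64(32)), (np.int64(426), np.int64(221), np.int64(149))]
```

View pics/w5c.png

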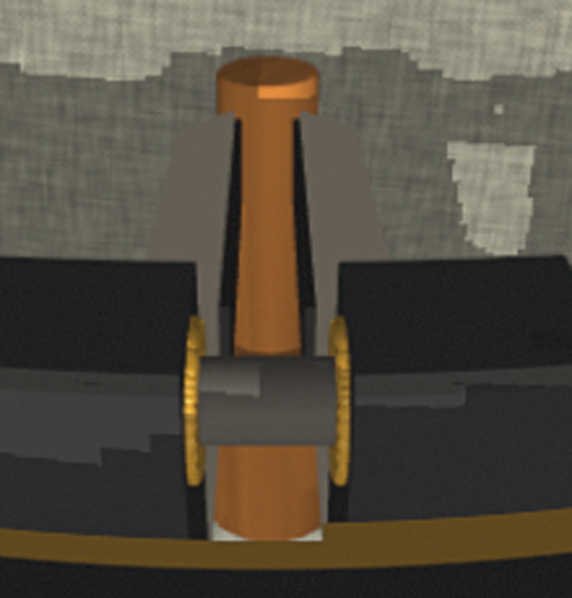

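```bash
python3 - <<'E'
from h import *
for n,z in(("wrist0",199),("w1",199.3),("w5",26.2)):
    c=load(n);W=fcloud(c)
    for u in (228,424,300,298,346): print(n,u,[(v,*W[v,u].round(0)) for v in (266,270,272,274,276,278,280,284)])
    print()
E
sed -n 1,5p /dev/null
python3 - <<'E'
from bench import camera
import cv2
c=camera('scene');cv2.imwrite('pics/s6.png',cv2.resize(c['img'][120:240,200:330],None,fx=5,fy=5,interpolation=cv2.INTER_CUBIC))
E
```

```text
wrist0 228 [(266, np.float64(175.0), np.float64(411.0), np.float64(-1.0)), (270, np.float64(179.0), np.float64(410.0), np.float64(-1.0)), (272, np.float64(123.0), np.float64(485.0), np.float64(205.0)), (274, np.float64(123.0), np.float64(485.0), np.float64(206.0)), (276, np.float64(124.0), np.float64(485.0), np.float64(208.0)), (278, np.float64(125.0), np.float64(485.0), np.float64(208.0)), (280, np.float64(125.0), np.float64(486.0), np.float64(211.0)), (284, np.float64(125.0), np.float64(487.0), np.float64(215.0))]
wrist0 424 [(266, np.float64(233.0), np.float64(623.0), np.float64(1.0)), (270, np.float64(238.0), np.float64(622.0), np.float64(-0.0)), (272, np.float64(239.0), np.float64(621.0), np.float64(4.0)), (274, np.float64(150.0), np.float64(583.0), np.float64(207.0)), (276, np.float64(150.0), np.float64(582.0), np.float64(210.0)), (278, np.float64(150.0), np.float64(582.0), np.float64(212.0)), (280, np.float64(150.0), np.float64(581.0), np.float64(214.0)), (284, np.float64(149.0), np.float64(580.0), np.float64(220.0))]
wrist0 300 [(266, np.float64(196.0), np.float64(490.0), np.
[... 5872 characters left out ...]
)), (278, np.float64(408.0), np.float64(213.0), np.float64(38.0)), (280, np.float64(408.0), np.float64(213.0), np.float64(40.0)), (284, np.float64(408.0), np.float64(213.0), np.float64(45.0))]
w5 346 [(266, np.float64(434.0), np.float64(208.0), np.float64(0.0)), (270, np.float64(434.0), np.float64(205.0), np.float64(0.0)), (272, np.float64(435.0), np.float64(204.0), np.float64(0.0)), (274, np.float64(435.0), np.float64(203.0), np.float64(0.0)), (276, np.float64(431.0), np.float64(215.0), np.float64(35.0)), (278, np.float64(431.0), np.float64(215.0), np.float64(38.0)), (280, np.float64(431.0), np.float64(215.0), np.float64(41.0)), (284, np.float64(431.0), np.float64(215.0), np.float64(46.0))]
```

View pics/s6.png

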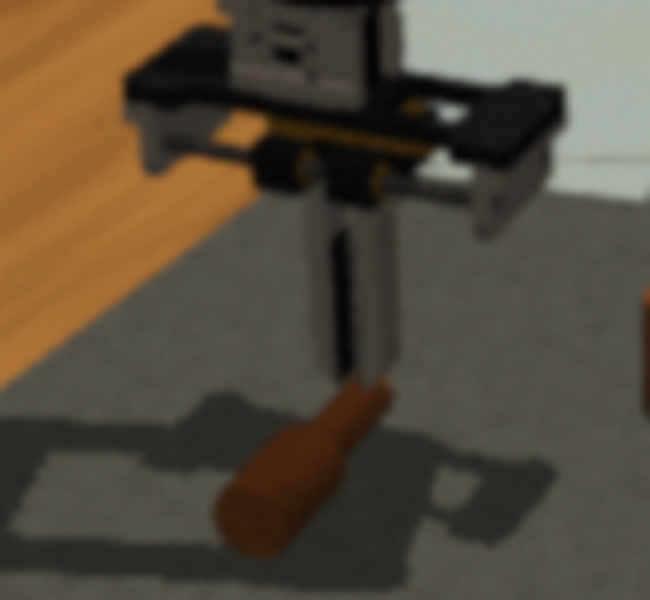

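The fingers closed on nothing. They sit just above the lying stem: the wrist depth puts the tips about 6 mm above the reported TCP height, not 22 mm below it. The scene view agrees, with tips at crop (365,375) on top of the stem. So the fingers reach about 28 mm less than stated, and I'll use tip z ≈ TCP z + 6 from here.

The core itself lies well, with its axis along y: stem end at y≈217.5, x≈420, top at z≈28.

>>> apply_moves(
  deltas=[
    [0, 0, -0.3, 0],
    [-0.7, 0, -0.3, 0],
    [-1.4, 0, -0.3, 0],
    [-2.1, 0.3, -0.3, 0],
    [-2.1, 0.3, -0.3, 0],
  ],
  hand=5.0,
)

```text
clock: 9.05
tool_pos: [426.2, 182.8, 29.2]
eef_rot: [-2.14, -2.3, 0.002]
contact_force: [-0.8, 0.6, -0.3]
grip_width: 0.527
```

Run:
```python
from h import *
from bench import camera
c=camera('wrist');cv2.imwrite('pics/w7.png',cv2.resize(c['img'][200:480,200:460],None,fx=2,fy=2));np.savez('w7.npz',**c)
W=fcloud(c)
for v in (225,230,235,240,245,250,260,275,300,330,420,435):
  r=W[v,290:360]; m=(r[:,2]>15)&(r[:,2]<40)
  if m.sum()>3: print(v,m.sum(),r[m].mean(0).round(1),r[m].min(0).round(1),r[m].max(0).round(1))
for u in range(250,400,6):
  for v in range(255,300):
    if W[v,u,2]>15 and W[v-1,u,2]<10: print("tip",u,v,W[v,u].round(1),W[v+1,u].round(1))
go([423,182.5,0],5)
```

```text
225 41 [419.5 215.4  25.4] [408.6 212.3  15.8] [430.2 216.3  29.1]
230 40 [419.9 212.8  25.6] [409.5 210.9  20.3] [430.3 213.5  28.5]
235 40 [420.1 210.1  25.8] [409.7 208.1  19.8] [430.5 211.1  28.9]
240 40 [420.3 207.4  25.6] [409.8 205.2  19.7] [430.8 208.3  28.7]
245 40 [420.4 204.7  25.6] [410.  202.6  19.5] [431.  205.8  28.2]
250 40 [420.6 201.9  25.6] [410.1 199.7  19.2] [431.3 203.   29.2]
260 39 [421.3 196.4  25.5] [410.8 192.9  17.5] [431.8 197.6  28.6]
275 38 [422.1 188.   25.7] [412.  185.5  18.9] [432.5 189.2  28.8]
300 38 [423.1 173.   25.4] [412.6 168.   16.3] [433.8 174.7  28.9]
330 58 [424.9 154.5  26.5] [408.6 152.1  23. ] [441.6 156.1  29. ]
tip 250 278 [388.3 189.6  41.3] [388.8 190.2  44. ]
tip 256 277 [391.1 189.8  39.7] [391.5 190.2  42.1]
tip 262 275 [393.9 190.5  38.1] [393.9 190.1  38.3]
tip 268 273 [396.4 190.4  34.4] [396.7 190.7  36.5]
tip 274 266 [419.8 259.8 212.7] [395.6 181.5   0.7]
tip 274 275 [399.6 189.5  34.2] [399.8 189.7  36.1]
tip 286 270 [419.8 259.8 212.7] [403.2 180.    2. ]
tip 346 267 [419.8 259.8 212.7] [439.3 184.2   1. ]
tip 346 269 [419.8 259.8 212.7] [439.4 183.    1.3]
tip 370 256 [419.8 259.8 212.7] [453.2 192.1   0.8]
tip 370 288 [450.2 185.2  32.7] [449.9 185.3  34.4]
tip 376 273 [452.1 194.2  33.8] [451.8 194.5  36.1]
tip 382 275 [454.5 195.   38.4] [454.3 194.9  39.6]
tip 388 277 [457.2 195.   40.7] [457.  195.   42.2]
tip 394 278 [460.  195.2  42.2] [459.7 195.4  44.1]
t 9.1 tcp [426.2 183.1  29.2] yawY 4.15 tilt 0.08 F [ 0.2  0.5 -0.3] w 49.8 q [ 0.28 -0.    1.81 -0.    1.33  0.21]
go [423, 182.5, 0] 5 -> [-0.03 -0.32  2.92] -0.015
```

View pics/w7.png

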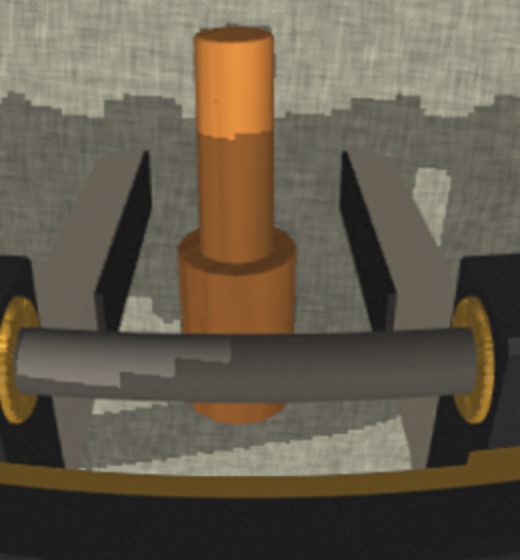

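>>> apply_moves(
  deltas=[
    [0, -0.37, 0, -0.012],
    [0, -0.37, 1.2, -0.012],
    [0, -0.37, 2.2, -0.012],
    [0, -0.37, 2.7, -0.012],
    [0, -0.37, 2.7, -0.012],
  ],
)

```text
clock: 9.72
tool_pos: [421.8, 182.7, 1.4]
eef_rot: [-2.125, -2.312, 0.004]
contact_force: [0.5, 0.9, 0.4]
grip_width: 0.533
```

>>> apply_moves(
  deltas=[
    [0, 0, 0, 0],
    [0, 0, 0, 0],
    [0, 0, 0, 0],
    [0, 0, 0, 0],
    [0, 0, 0, 0],
  ],
  hand=1.0,
)

```text
clock: 10.35
tool_pos: [422.0, 182.7, 1.6]
eef_rot: [-2.125, -2.313, 0.004]
contact_force: [-0.3, 0.2, 0.7]
grip_width: 0.226
```

Run:
```python
from h import *
go([423,182.5,110],3.9)
```

```text
t 10.35 tcp [422.  182.7   1.6] yawY 4.85 tilt 0.15 F [-0.3  0.2  0.7] w 21.2 q [ 0.29  0.02  1.85 -0.    1.27  0.2 ]
go [423, 182.5, 110] 3.9 -> [ -0.04   0.07 -10.84] 0.017
```

>>> apply_moves(
  deltas=[
    [0, 0, -0.5, 0],
    [0, 0, -2, 0],
    [0, 0, -4, 0],
    [0, 0, -6.5, 0.01],
    [0, 0, -8.8, 0.017],
    [0, 0, -8.8, 0.017],
    [0, 0, -8.8, 0.017],
  ],
)

```text
clock: 11.22
tool_pos: [421.8, 182.7, 89.2]
eef_rot: [-2.144, -2.294, 0.005]
contact_force: [0.2, 0.3, -0.8]
grip_width: 0.227
```

Run:
```python
from h import *
from bench import camera
c=camera('wrist')
W=fcloud(c)
for v in (225,230,235,240,245,250,260,300,340,420,435,445):
  r=W[v,285:365]; m=(r[:,2]>80)&(r[:,2]<150)
  if m.sum()>3: print(v,m.sum(),r[m].mean(0).round(1),r[m].min(0).round(1),r[m].max(0).round(1))
cv2.imwrite('pics/w8.png',c['img'])
c=camera('scene');cv2.imwrite('pics/s8.png',cv2.resize(c['img'][60:260,180:400],None,fx=3,fy=3,interpolation=cv2.INTER_CUBIC))
go([570,44.2,90],3.85)
```

```text
225 20 [418.4 218.2  96.4] [413.8 217.7  95.5] [423.  218.5  97.3]
230 46 [417.9 218.3 107.1] [407.5 217.  104.8] [428.4 219.2 108.4]
235 46 [418.  217.5 113. ] [407.9 216.  107.9] [428.4 218.3 115.6]
240 45 [418.4 215.3 113.3] [407.8 212.7 106.7] [428.6 216.2 116.4]
245 46 [418.3 212.9 113.2] [407.8 209.5 103.9] [428.8 214.  116.1]
250 45 [418.7 210.7 113.5] [408.7 208.6 109. ] [428.9 211.8 116.6]
260 45 [419.  205.9 113.3] [408.8 203.4 107.8] [429.4 207.  116.6]
300 80 [421.3 188.6 118.8] [404.1 183.3 108.4] [438.  194.1 128.4]
340 56 [421.9 165.7 116.1] [409.9 153.   96.5] [434.9 185.3 148.2]
420 59 [426.3 114.6 118.7] [410.1 106.2 110.4] [443.4 118.5 122.5]
435 45 [427.1 103.8 120.1] [414.7  98.7 115.7] [440.6 106.8 122.7]
t 11.32 tcp [421.4 182.6  88.4] yawY 3.88 tilt 0.28 F [ 0.3 -0.1 -1.7] w 21.4 q [ 0.29 -0.06  1.75 -0.    1.46  0.22]
go [570, 44.2, 90] 3.85 -> [-14.81  13.89  -0.21] 0.0
```

View pics/s8.png

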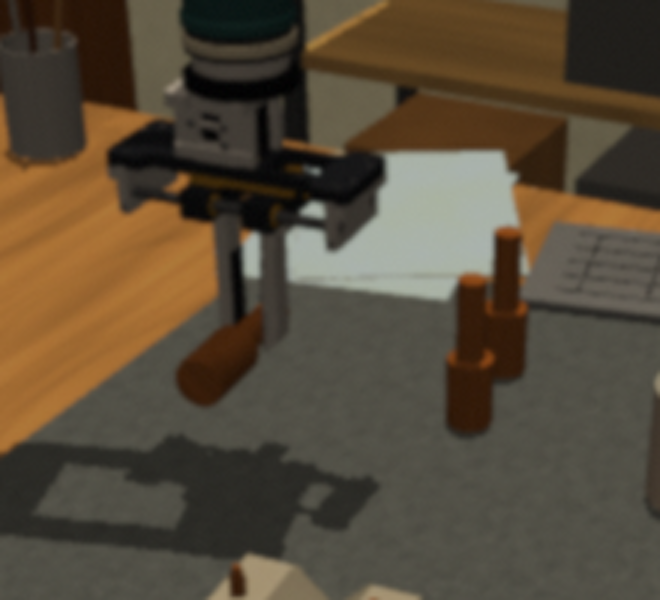

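View pics/w8.png

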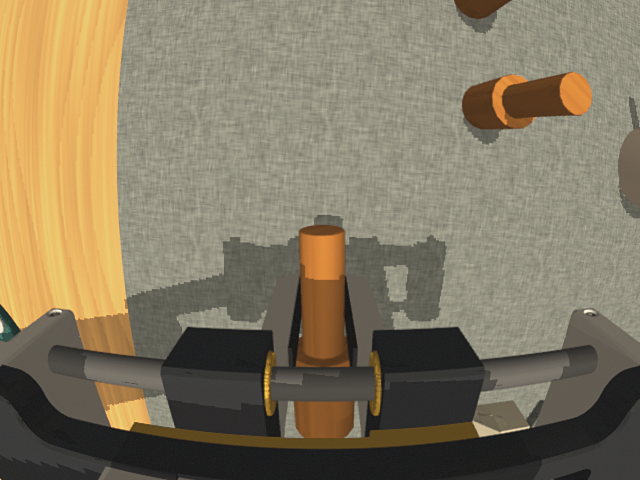

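>>> apply_moves(
  deltas=[
    [-2, 1.9, -0.1, 0],
    [-5, 4.7, -0.1, 0],
    [-8.5, 8, -0.1, 0],
    [-12, 11.3, -0.1, 0],
    [-14.2, 13.4, -0.1, 0],
    [-14.85, 13.9, 0, 0],
    [-14.85, 13.9, 0, 0],
    [-14.85, 13.9, 0, 0],
  ],
)

```text
clock: 12.32
tool_pos: [569.0, 44.8, 87.6]
eef_rot: [-2.141, -2.294, 0.008]
contact_force: [-0.1, 0.0, -1.3]
grip_width: 0.224
```

Run:
```python
from h import *
from bench import camera
c=camera('wrist');np.savez('w9.npz',**c)
cv2.imwrite('pics/w9.png',c['img'])
c=camera('top');np.savez('t9.npz',**c);cv2.imwrite('pics/t9.png',cv2.resize(c['img'][180:330,220:420],None,fx=4,fy=4,interpolation=cv2.INTER_CUBIC))
go([570,43.1,30],3.85)
```

```text
t 12.43 tcp [569.4  44.8  88. ] yawY 3.96 tilt 0.29 F [-0.  -0.5 -0.3] w 20.9 q [-0.02  0.19  1.49 -0.    1.48 -0.09]
go [570, 43.1, 30] 3.85 -> [-0.17  0.08  5.8 ] 0.002
```

View pics/w9.png

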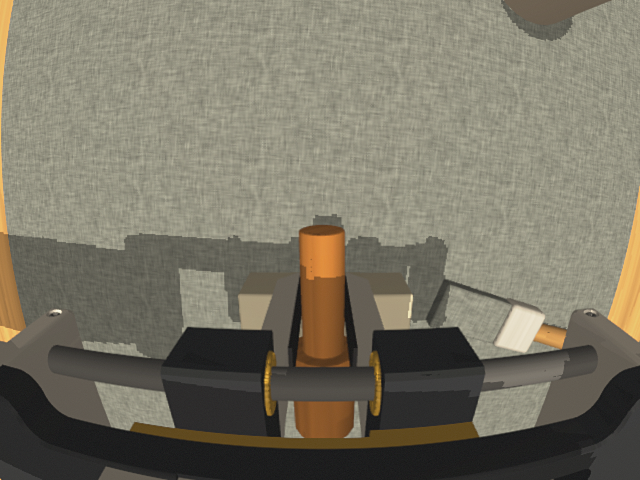

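View pics/t9.png

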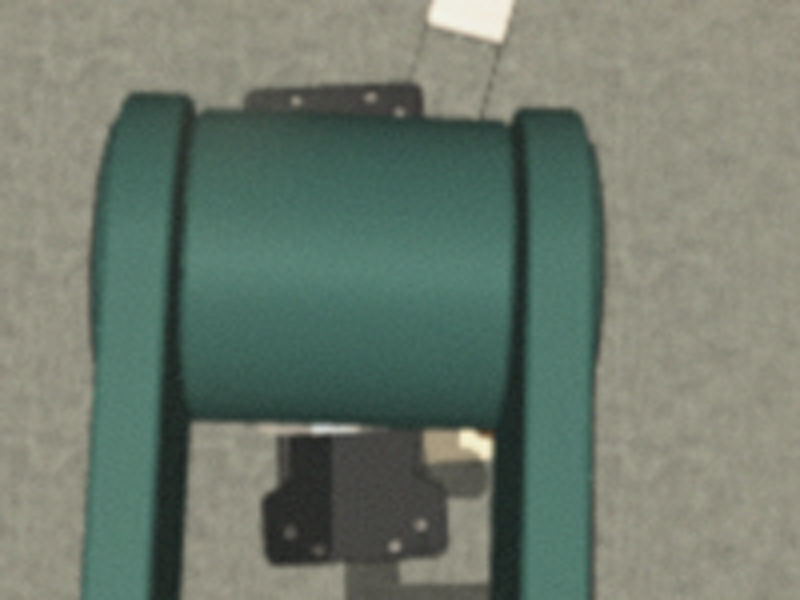

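Run:
```python
from h import *
c=load("w9");W=fcloud(c)
for v in (273,276,279,282,285,288):
  print(v,[(u,*W[v,u].round(0).astype(int)) for u in range(232,276,4)])
  print("   ",[(u,*W[v,u].round(0).astype(int)) for u in range(376,420,4)])
m=(abs(W[...,2]-45)<4)&(abs(W[...,1]+20)<60)&(abs(W[...,0]-574)<75)
v,u=np.nonzero(m);p=fplane(c,u,v,45);print(m.sum(),p.min(0),p.max(0))
L=p[p[:,0]<570];Rr=p[p[:,0]>570]
for q in(L,Rr):
  if len(q): print(len(q),q[q[:,1].argmax()],q[q[:,0].argmin()],q[q[:,0].argmax()])
```

```text
273 [(232, np.int64(497), np.int64(14), np.int64(0)), (236, np.int64(501), np.int64(14), np.int64(0)), (240, np.int64(504), np.int64(14), np.int64(0)), (244, np.int64(507), np.int64(15), np.int64(1)), (248, np.int64(511), np.int64(15), np.int64(1)), (252, np.int64(514), np.int64(17), np.int64(4)), (256, np.int64(517), np.int64(17), np.int64(3)), (260, np.int64(521), np.int64(17), np.int64(4)), (264, np.int64(524), np.int64(17), np.int64(3)), (268, np.int64(527), np.int64(18), np.int64(4)), (272, np.int64(530), np.int64(18), np.int64(4))]
    [(376, np.int64(611), np.int64(23), np.int64(3)), (380, np.int64(614), np.int64(23), np.int64(2)), (384, np.int64(617), np.int64(24), np.int64(3)), (388, np.int64(620), np.int64(24), np.int64(3)), (392, np.int64(623), np.int64(24), np.int64(4)), (396, np.int64(627), np.int64(24), np.int64(2)), (400, np.int64(630), np.int64(24), np.int64(2)), (404, np.int64(633), np.int64(24), np.int64(2)), (408, np.int64(636), np.int64(24), np.int64(1)), (412, np.int64(640), np.int64(24), np.int64(0)), (416, np.int64(644), np.int64(24), np.int64(-1))]
276 [(232, 
[... 5136 characters left out ...]
t64(32)), (392, np.int64(618), np.int64(24), np.int64(33)), (396, np.int64(621), np.int64(24), np.int64(33)), (400, np.int64(624), np.int64(24), np.int64(33)), (404, np.int64(627), np.int64(24), np.int64(33)), (408, np.int64(630), np.int64(24), np.int64(31)), (412, np.int64(642), np.int64(12), np.int64(1)), (416, np.int64(645), np.int64(12), np.int64(0))]
2238 [512.24704599 -10.03709425  45.        ] [631.83271822  26.58127758  45.        ]
1037 [534.97084307  20.46893708  45.        ] [512.24704599  10.90842962  45.        ] [535.68789387  18.32499469  45.        ]
1201 [627.37948824  26.58127758  45.        ] [602.83357059  24.57613731  45.        ] [631.83271822  -1.0568827   45.        ]
```

Run:
```python
from h import *
c=load("w9");W=fcloud(c)
for v in (240,250,260,270,415,420,425):
  r=W[v,285:365]; m=(r[:,2]>90)&(r[:,2]<125)
  print(v,m.sum(),r[m].mean(0).round(1),((r[m].min(0)+r[m].max(0))/2).round(1),r[m].max(0).round(1))
m=(abs(W[...,2]-100)<20)&(abs(W[...,0]-569)<12)
print(W[m][:,1].max())
```

```text
240 46 [565.4  77.4 111.7] [565.4  76.5 109.8] [575.7  78.3 114.6]
250 45 [565.9  72.8 111.8] [566.   72.2 110.7] [576.2  73.8 114.5]
260 45 [566.3  68.1 111.8] [566.3  67.2 110.3] [576.6  68.9 114.2]
270 45 [566.6  63.2 111.7] [566.7  62.7 110.2] [577.1  64.5 114.7]
415 60 [573.1 -19.4 117.2] [573.6 -22.  114.9] [590.4 -15.2 121.3]
420 59 [573.6 -23.3 117.1] [574.2 -25.7 115. ] [590.9 -19.6 120.9]
425 58 [574.2 -27.1 117.2] [574.8 -29.5 114.9] [591.4 -23.2 120.9]
81.31516623924608
```

>>> apply_moves(
  deltas=[
    [-0.22, 0.1, 0, 0.012],
    [-0.22, 0.1, 1.5, 0.012],
    [-0.22, 0.1, 3, 0.012],
    [-0.22, 0.1, 4.4, 0.012],
    [-0.22, 0.1, 5.2, 0.012],
    [-0.22, 0.1, 5.6, 0.012],
    [-0.22, 0.1, 5.8, 0.012],
    [-0.22, 0.1, 5.8, 0.012],
  ],
)

```text
clock: 13.42
tool_pos: [570.5, 42.6, 30.4]
eef_rot: [-2.156, -2.282, 0.006]
contact_force: [-0.4, 0.6, -0.5]
grip_width: 0.221
```

Run:
```python
from h import *
from bench import camera
info()
c=camera('wrist');np.savez('w10.npz',**c);W=fcloud(c)
for v in (235,240,250,260,270,415,420,425):
  r=W[v,285:365]; m=(r[:,2]>40)&(r[:,2]<75)
  print(v,m.sum(),r[m].mean(0).round(1),r[m].max(0).round(1))
m=(abs(W[...,2]-50)<10)&(abs(W[...,0]-569)<12)&(W[...,1]>55)
print(W[m][:,1].max())
c=camera('scene');cv2.imwrite('pics/s10.png',cv2.resize(c['img'][130:330,200:420],None,fx=3,fy=3,interpolation=cv2.INTER_CUBIC))
```

```text
t 13.43 tcp [570.5  42.6  30.4] yawY 3.27 tilt 0.25 F [-0.4  0.6 -0.5] w 20.8 q [-0.02  0.23  1.55 -0.    1.36 -0.08]
235 45 [567.1  77.4  54.1] [577.4  78.2  56.5]
240 46 [567.2  75.2  54.5] [577.5  76.2  57.8]
250 44 [567.5  70.6  54.7] [578.   71.4  57.2]
260 45 [568.   65.9  54.6] [578.4  66.9  57.5]
270 45 [568.3  61.1  54.6] [578.7  62.2  57.5]
415 66 [572.5 -23.4  58.1] [595.9 -17.9  64.1]
420 66 [572.7 -27.6  57.9] [596.9 -21.9  63.7]
425 69 [574.5 -32.3  57.1] [597.5 -25.4  63.9]
79.01567877183396
```

View pics/s10.png

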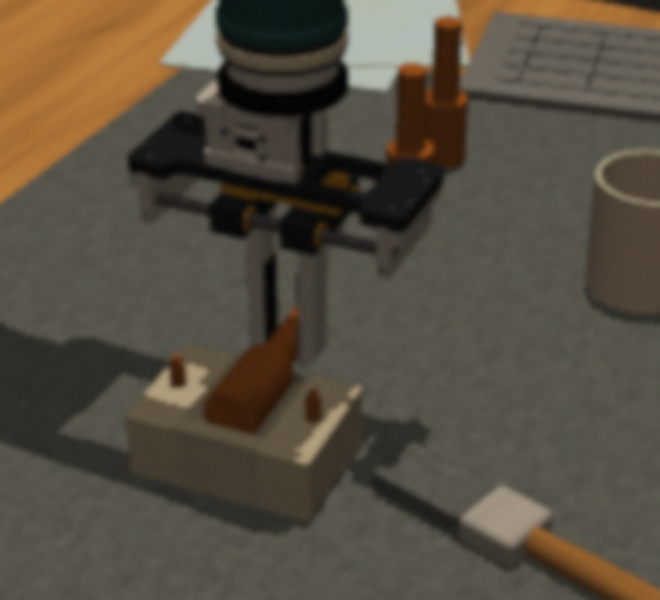

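>>> apply_moves(
  deltas=[
    [0, 0, 0.13, 0],
    [0, 0, 0.13, 0],
    [0, 0, 0.13, 0],
  ],
)

```text
clock: 13.9
tool_pos: [570.7, 42.6, 29.3]
eef_rot: [-2.156, -2.283, 0.006]
contact_force: [0.2, 0.1, -0.8]
grip_width: 0.223
```

>>> apply_moves(
  deltas=[
    [0, 0, 0, 0],
    [0, 0, 0, 0],
    [0, 0, 0, 0],
    [0, 0, 0, 0],
  ],
  hand=5,
)

```text
clock: 14.4
tool_pos: [570.7, 42.6, 29.4]
eef_rot: [-2.156, -2.283, 0.005]
contact_force: [0.5, -0.5, 0.1]
grip_width: 0.532
```

>>> apply_moves(
  deltas=[
    [0, 0, -2, 0],
    [0, 0, -5, 0],
    [0, 0, -10, 0],
    [0, 0, -15, 0],
    [5, 0, -15, 0],
    [5, 0, -15, 0],
  ],
)

```text
clock: 15.15
tool_pos: [568.4, 95.1, 180.4]
eef_rot: [-2.152, -2.287, 0.002]
contact_force: [0.2, -1.5, -1.0]
grip_width: 0.534
```

Run:
```python
from h import *
from bench import camera
info()
c=camera('wrist');np.savez('w11.npz',**c);cv2.imwrite('pics/w11.png',c['img'])
c=camera('scene');cv2.imwrite('pics/s11.png',cv2.resize(c['img'][200:330,200:400],None,fx=4,fy=4,interpolation=cv2.INTER_CUBIC))
```

```text
t 15.15 tcp [568.4  95.1 180.4] yawY 3.48 tilt 0.11 F [ 0.2 -1.5 -1. ] w 50.2 q [ 0.07  0.15  1.34 -0.    1.65  0.01]
```

View pics/s11.png

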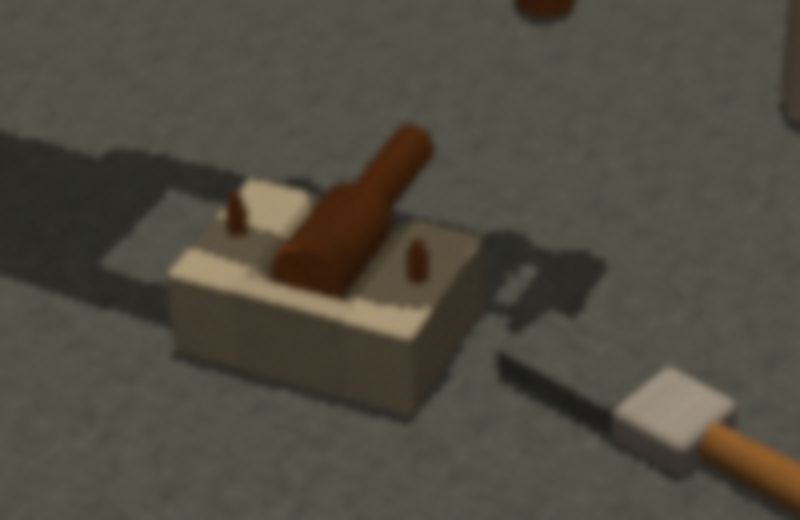

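View pics/w11.png

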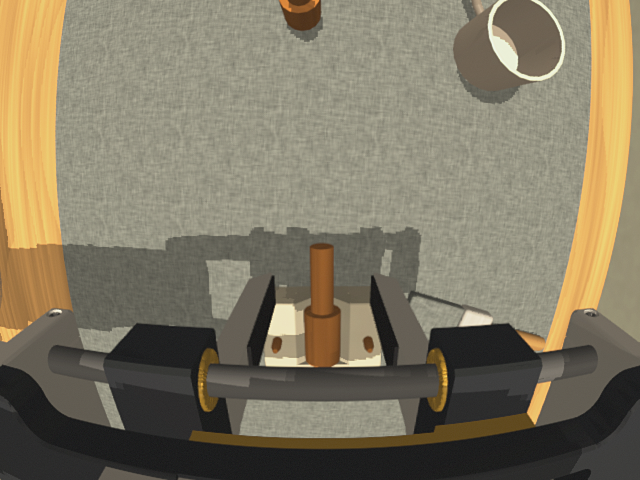

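Run:
```python
from h import *
c=load("w11");W=fcloud(c)
for v in (250,260,280,300,312,320,335,350,360):
  r=W[v,295:350]; m=(r[:,2]>48)&(r[:,2]<75)
  if m.sum()>2: print(v,m.sum(),r[m].mean(0).round(1),((r[m].min(0)+r[m].max(0))/2).round(1)[0],r[m].max(0).round(1))
m=(abs(W[...,2]-50)<8)&(abs(W[...,0]-570)<8);print("end y",np.sort(W[m][:,1])[-5:])
hsv=cv2.cvtColor(c["img"],cv2.COLOR_BGR2HSV)
for u0 in(277,368):
  m=(W[330:356,u0-10:u0+11,2]>60); v,u=np.nonzero(m); 
  print(m.sum(), W[330:356,u0-10:u0+11][m].mean(0).round(1) if m.any() else 0, W[330:356,u0-10:u0+11,2].max())
  m2=(W[330:356,u0-10:u0+11,2]>49)&(W[330:356,u0-10:u0+11,2]<66);print(m2.sum(),W[330:356,u0-10:u0+11][m2].mean(0).round(1))
go([555.7,-200,180],-93.6)
```

```text
250 22 [567.4  76.4  53. ] 567.5 [576.8  77.3  55.4]
260 22 [568.   67.1  52.9] 568.0 [577.4  68.   55.2]
280 21 [569.6  48.3  53.2] 569.7 [578.7  49.6  56.1]
300 22 [571.2  28.5  53. ] 571.3 [581.1  29.5  55.5]
312 34 [572.   15.4  51.7] 572.1 [587.7  17.2  55.2]
320 36 [571.4  10.4  58.3] 571.5 [588.   12.6  62.5]
335 36 [572.3  -5.8  58.2] 572.6 [589.4  -2.7  62.9]
350 33 [574.  -22.5  58.4] 574.6 [590.8 -20.   62.3]
360 34 [575.  -34.2  58.5] 575.3 [591.7 -31.6  62.4]
end y [78.46013353 78.46046359 78.55185652 78.6690693  78.95503734]
55 [532.   -3.6  90.5] 363.9267994020388
115 [529.5 -21.   58.2]
59 [610.6  13.4 107.5] 363.9267994020388
120 [617.9 -14.8  58.3]
t 15.25 tcp [568.1  92.7 178.9] yawY 3.32 tilt 0.28 F [-0.7 -0.1 -0.2] w 50.0 q [ 0.06  0.15  1.34 -0.    1.65  0.01]
go [555.7, -200, 180] -93.6 -> [-29.15  -2.93  -0.04] 1.692
```

Run:
```python
from h import *
go([555.7,-287.5,130],-93.6)
```

```text
t 15.25 tcp [568.1  92.7 178.9] yawY 3.32 tilt 0.28 F [-0.7 -0.1 -0.2] w 50.0 q [ 0.06  0.15  1.34 -0.    1.65  0.01]
go [555.7, -287.5, 130] -93.6 -> [-37.88  -3.42   4.98] 1.692
```

>>> apply_moves(
  deltas=[
    [-2, -0.2, 0, 0.1],
    [-5, -0.5, 0, 0.28],
    [-9, -0.8, 0, 0.46],
    [-13, -1.2, 0, 0.64],
    [-17, -1.5, 0, 0.82],
    [-21.5, -1.9, 0, 1.0],
    [-26, -2.3, 1, 1.18],
    [-30.5, -2.8, 2, 1.36],
    [-34.5, -3.1, 3.5, 1.54],
    [-37.3, -3.4, 4.8, 1.67],
    [-37.9, -3.4, 5, 1.692],
    [-37.9, -3.4, 5, 1.692],
  ],
)

```text
clock: 16.75
tool_pos: [555.5, -287.7, 129.4]
eef_rot: [3.139, -0.098, -0.008]
contact_force: [0.2, -0.1, 1.0]
grip_width: 0.533
```

Run:
```python
from h import *
from bench import camera
c=camera('wrist');np.savez('w12.npz',**c);cv2.imwrite('pics/w12.png',c['img'])
W=fcloud(c)
for o,lo,hi,z in(("bar",74,82,78),("cover",32,40,36)):
    m=((W[...,2]>lo)&(W[...,2]<hi)&(np.hypot(W[...,0]-556,W[...,1]+287)<90)).astype(np.uint8)
    v,u=np.nonzero(m);p=fplane(c,u,v,z)[:,:2]
    print(o,m.sum(),cv2.minAreaRect(p.astype(np.float32)),p.mean(0))
go([555.7,-287.5,39.5],-93.6)
```

```text
bar 2715 ((556.494384765625, -289.3733215332031), (22.045724868774414, 59.55632019042969), 85.80939483642578) [ 557.45323958 -289.56271451]
cover 12050 ((555.7421875, -289.50225830078125), (82.51172637939453, 119.66829681396484), 86.35138702392578) [ 561.73998847 -289.33543886]
t 16.8 tcp [ 556.  -287.2  130.1] yawY -93.53 tilt 0.25 F [-0.   0.9  0.5] w 50.0 q [-0.57  0.28  1.29 -0.    1.58  1.07]
go [555.7, -287.5, 39.5] -93.6 -> [0.01 0.01 9.06] 0.001
```

View pics/w12.png

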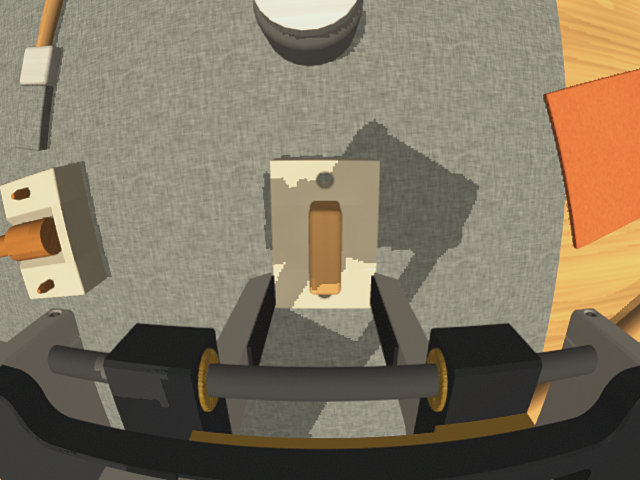

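>>> apply_moves(
  deltas=[
    [0, 0.12, 2, 0],
    [0, 0.12, 5, 0],
    [0, 0.12, 7.5, 0],
    [0, 0.12, 8.8, 0],
    [0, 0.12, 9.05, 0],
    [0, 0.12, 9.05, 0],
  ],
)

```text
clock: 17.55
tool_pos: [556.1, -288.6, 40.3]
eef_rot: [3.138, -0.096, -0.004]
contact_force: [0.5, -0.7, -0.3]
grip_width: 0.532
```

>>> apply_moves(
  deltas=[
    [0, 0, 0, 0],
    [0, 0, 0, 0],
    [0, 0, 0, 0],
    [0, 0, 0, 0],
    [0, 0, 0, 0],
  ],
  hand=1.0,
)

```text
clock: 18.18
tool_pos: [556.3, -289.2, 40.9]
eef_rot: [3.136, -0.096, -0.003]
contact_force: [0.6, -2.0, 1.5]
grip_width: 0.231
```

Run:
```python
from h import *
info()
```

```text
t 18.18 tcp [ 556.3 -289.2   40.9] yawY -93.51 tilt 0.24 F [ 0.6 -2.   1.5] w 21.7 q [-0.57  0.33  1.4  -0.    1.41  1.07]
```

>>> apply_moves(
  deltas=[
    [0, 0, -0.5, 0],
    [0, 0, -2, 0],
    [0, 0, -4.5, 0],
    [0, 0, -7.5, 0],
    [0, 0, -8.5, 0],
    [0, 0, -8.5, 0],
  ],
)

```text
clock: 18.92
tool_pos: [556.8, -289.0, 126.7]
eef_rot: [3.136, -0.096, -0.001]
contact_force: [-0.3, 0.6, -4.5]
grip_width: 0.234
```

Run:
```python
from h import *
go([574.2,-19.1,125],-86.0)
```

```text
t 18.93 tcp [ 556.8 -289.   126.7] yawY -93.51 tilt 0.25 F [-0.3  0.6 -4.5] w 21.9 q [-0.57  0.28  1.29 -0.    1.57  1.07]
go [574.2, -19.1, 125] -86.0 -> [  0.08 -27.04   0.05] -0.131
```

>>> apply_moves(
  deltas=[
    [0, -1.2, 0, 0],
    [0, -3.5, 0, -0.02],
    [0, -7, 0, -0.04],
    [0, -11, 0, -0.06],
    [0, -15, 0, -0.08],
    [0, -19, 0, -0.1],
    [0, -22.5, 0, -0.12],
    [0.1, -25.2, 0, -0.131],
    [0.1, -26.6, 0, -0.131],
    [0.1, -27.04, 0, -0.131],
    [0.1, -27.04, 0, -0.131],
    [0.1, -27.04, 0, -0.131],
  ],
)

```text
clock: 20.42
tool_pos: [574.3, -20.1, 125.4]
eef_rot: [3.135, 0.108, -0.002]
contact_force: [-0.5, 0.0, -3.9]
grip_width: 0.23
```

Run:
```python
from h import *
from bench import camera
go([574.2,-19.1,85.5],-86.0)
c=camera('wrist');np.savez('w13.npz',**c);cv2.imwrite('pics/w13.png',c['img'])
W=fcloud(c)
for o,lo,hi,z in(("cover",115,130,122),):
    m=((W[...,2]>lo)&(W[...,2]<hi)&(np.hypot(W[...,0]-574,W[...,1]+20)<95)).astype(np.uint8)
    v,u=np.nonzero(m);P=W[m>0];print(np.median(P,0)); z=np.median(P[:,2]);p=fplane(c,u,v,z)[:,:2]
    print(o,m.sum(),cv2.minAreaRect(p.astype(np.float32)))
    A=np.c_[P[:,:2]-P[:,:2].mean(0),np.ones(len(P))];print("tilt",np.linalg.lstsq(A,P[:,2],rcond=None)[0])
c=camera('scene');cv2.imwrite('pics/s13.png',cv2.resize(c['img'][130:330,200:420],None,fx=3,fy=3,interpolation=cv2.INTER_CUBIC))
```

```text
t 20.43 tcp [574.3 -20.1 125.4] yawY -86.07 tilt 0.27 F [-0.5  0.  -3.9] w 21.6 q [-0.13  0.17  1.43 -0.    1.54  1.37]
go [574.2, -19.1, 85.5] -86.0 -> [ 0.   -0.12  3.99] -0.001
[605.64324105 -16.84157278 119.73168501]
cover 15751 ((575.543701171875, -19.81045913696289), (116.38925170898438, 82.4375991821289), 3.881504774093628)
tilt [-1.30632662e-03 -5.51579185e-03  1.19765569e+02]
```

View pics/w13.png

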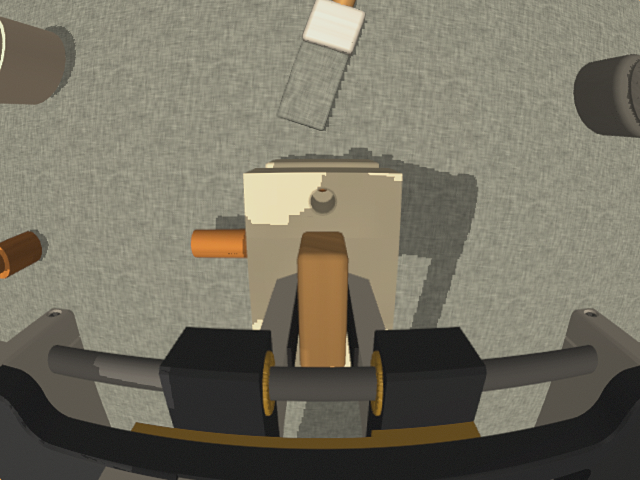

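View pics/s13.png

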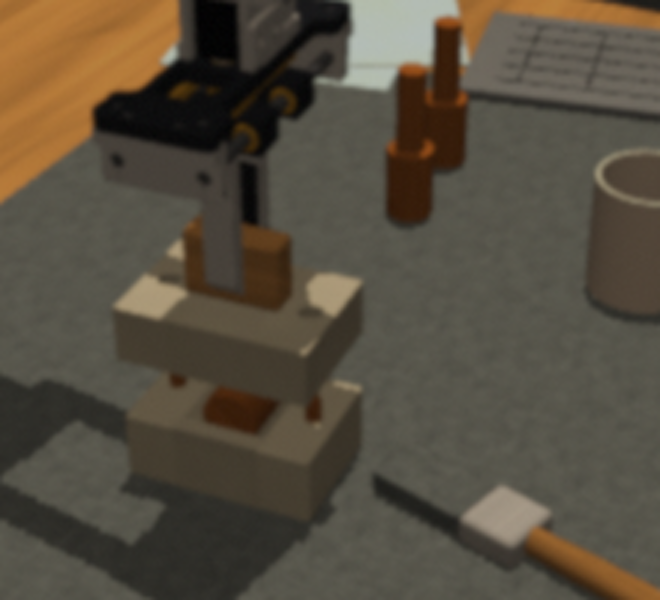

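Run:
```python
from h import *
c=load("w13")
cv2.imwrite('pics/w13c.png',cv2.resize(c["img"][150:230,230:420],None,fx=4.2,fy=4.2,interpolation=cv2.INTER_CUBIC))
W=fcloud(c)
for v in range(182,216,3): print(v,W[v,308:338:3,2].round(0).astype(int))
# lower mould visible +x edge
for v in (160,163,165,168,171): print(v,[tuple(W[v,u].round(0).astype(int)) for u in (262,268,300,340,370,380,390)])
```

```text
182 [120 119 120 120 119 120 119 122 120 119]
185 [119 119 119 120 120 119 119 119 119 120]
188 [121 120 120 120 120 118 121 119 120 119]
191 [120 119 119  45  58  58  44  44 120 120]
194 [121 119  43  44  44  44  45  44  45 120]
197 [120 104  43  43  44  45  43  45  88 119]
200 [119 107  89  45  45  44  44  87  93 119]
203 [120 114 101  92  88  87  90  96 103 119]
206 [119 119 109 102 100 100 101 106 112 120]
209 [120 119 117 112 110 108 110 116 118 119]
212 [120 119 119 117 309 116 117 120 120 120]
215 [120 119 119 119 120 119 121 119 119 120]
160 [(np.int64(630), np.int64(33), np.int64(1)), (np.int64(630), np.int64(29), np.int64(0)), (np.int64(633), np.int64(1), np.int64(23)), (np.int64(635), np.int64(-30), np.int64(25)), (np.int64(637), np.int64(-53), np.int64(24)), (np.int64(636), np.int64(-64), np.int64(1)), (np.int64(637), np.int64(-73), np.int64(0))]
163 [(np.int64(627), np.int64(33), np.int64(1)), (np.int64(630), np.int64(23), np.int64(43)), (np.int64(632), np.int64(0), np.int64(43)), (np.int64(634), np.int64(-29), np.int64(44)), (np.int64(635), np.int64(-50), np.int64(44)),
[... 367 characters left out ...]
 (np.int64(633), np.int64(-73), np.int64(1))]
168 [(np.int64(631), np.int64(20), np.int64(87)), (np.int64(631), np.int64(16), np.int64(88)), (np.int64(632), np.int64(-3), np.int64(96)), (np.int64(634), np.int64(-26), np.int64(96)), (np.int64(635), np.int64(-45), np.int64(86)), (np.int64(635), np.int64(-51), np.int64(87)), (np.int64(636), np.int64(-57), np.int64(86))]
171 [(np.int64(631), np.int64(17), np.int64(109)), (np.int64(631), np.int64(13), np.int64(110)), (np.int64(632), np.int64(-4), np.int64(110)), (np.int64(633), np.int64(-25), np.int64(109)), (np.int64(635), np.int64(-42), np.int64(109)), (np.int64(635), np.int64(-47), np.int64(109)), (np.int64(636), np.int64(-52), np.int64(110))]
```

View pics/w13c.png

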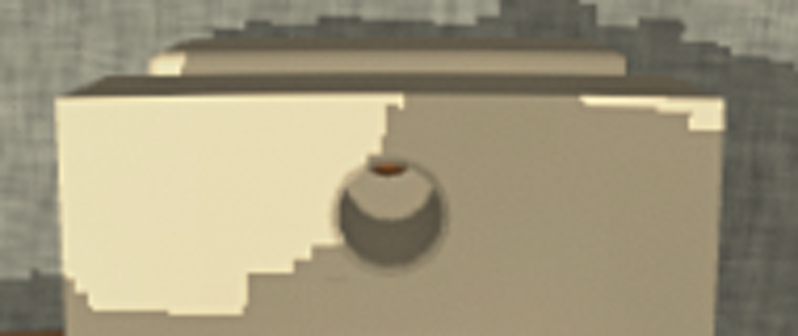

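Run:
```python
from h import *
c=load("w13");W=fcloud(c)
for v in (163,164,165,166):
  m=np.nonzero(abs(W[v,240:410,2]-44)<5)[0]+240; p=fplane(c,np.r_[m.min()-.5,m.max()+.5],[v,v],44.5); print("mould",m.min(),m.max(),p.round(1).tolist(),p.mean(0).round(2))
for v in (176,178,180,184,188):
  m=np.nonzero(abs(W[v,230:415,2]-120)<4)[0]+230; p=fplane(c,np.r_[m.min()-.5,m.max()+.5],[v,v],119.7); print("cover",m.min(),m.max(),p.round(1).tolist(),p.mean(0).round(2))
# +x front edges
for u in (290,310,330,350):
  v1=[v for v in range(150,168) if abs(W[v,u,2]-44)<3][0]; v2=[v for v in range(160,190) if abs(W[v,u,2]-119.7)<2.5][0]
  print(u,v1,v2,fplane(c,u,v1-.5,44.5).round(1),fplane(c,u,v2-.5,119.7).round(1))
# hole & dowel
m=(W[180:216,300:345,2]<116);v,u=np.nonzero(m);print("hole",fplane(c,u+300,v+180,119.7).mean(0).round(1),len(u))
print("dowel px",[ (u,v,W[v,u].round(1)) for v in range(188,194) for u in range(316,328) if 50<W[v,u,2]<70])
```

```text
mould 267 377 [[630.5, 23.4, 44.5], [635.9, -55.5, 44.5]] [633.2  -16.05  44.5 ]
mould 266 378 [[629.8, 24.1, 44.5], [635.2, -56.3, 44.5]] [632.5 -16.1  44.5]
mould 266 378 [[629.1, 24.1, 44.5], [634.5, -56.4, 44.5]] [631.78 -16.15  44.5 ]
mould 266 378 [[628.3, 24.1, 44.5], [633.8, -56.5, 44.5]] [631.06 -16.2   44.5 ]
cover 243 401 [[628.8, 25.2, 119.7], [634.3, -56.8, 119.7]] [631.54 -15.85 119.7 ]
cover 243 401 [[627.7, 25.1, 119.7], [633.3, -57.0, 119.7]] [630.5  -15.92 119.7 ]
cover 243 401 [[626.7, 25.1, 119.7], [632.2, -57.1, 119.7]] [629.45 -15.99 119.7 ]
cover 244 400 [[624.6, 24.5, 119.7], [630.1, -56.7, 119.7]] [627.35 -16.13 119.7 ]
cover 244 401 [[622.5, 24.4, 119.7], [628.0, -57.5, 119.7]] [625.28 -16.54 119.7 ]
290 162 173 [[632.5   6.7  44.5]] [[6.318e+02 6.000e-01 1.197e+02]]
310 162 173 [[633.3  -7.5  44.5]] [[632.4  -9.6 119.7]]
330 162 172 [[634.3 -21.6  44.5]] [[633.6 -19.7 119.7]]
350 162 173 [[635.3 -35.8  44.5]] [[633.9 -30.  119.7]]
hole [618.4 -16.9 119.7] 455
dowel px [(321, 189, array([616.9, -16.4,  65.4])), (322, 189, array([616.9, -17. ,  64.8])), (323, 189, array([616.9, -17.7,  64.1])), (324, 189, array([616.9, -18.4,  64.1])), (318, 190, array([615.2, -14.5,  58.6])), (319, 190, array([615.3, -15.1,  58.9])), (320, 190, array([615.6, -15.8,  60.9])), (321, 190, array([615.8, -16.5,  62.1])), (322, 190, array([616.1, -17.1,  63.7])), (323, 190, array([616.1, -17.8,  63.8])), (324, 190, array([615.8, -18.5,  61.2])), (325, 190, array([615.6, -19.2,  59.4])), (326, 190, array([615.4, -19.9,  57.4])), (320, 191, array([614.5, -15.9,  57.8])), (321, 191, array([614.5, -16.6,  57.8])), (322, 191, array([614.8, -17.2,  59. ])), (323, 191, array([614.7, -17.9,  58. ])), (324, 191, array([614.7, -18.6,  58.2])), (325, 191, array([614.4, -19.3,  55.6]))]
```

Seen from the wrist camera, the cover and mould line up: hole at (618.4, -16.9), dowel top at about (617, -17.2), edges within 1 mm and both yaws 3.9°. Lowering onto the dowels.

>>> apply_moves(
  deltas=[
    [0.05, 0, 0.6, 0],
    [0.05, 0, 1.3, 0],
    [0.05, 0, 1.8, 0],
    [0.05, 0, 2.2, 0],
    [0.05, 0, 2.6, 0],
    [0.05, 0, 3.0, 0],
    [0.05, 0, 3.3, 0],
    [0.05, 0, 3.3, 0],
  ],
)

```text
clock: 21.52
tool_pos: [574.6, -20.2, 92.1]
eef_rot: [3.135, 0.107, -0.003]
contact_force: [0.5, 0.0, -3.8]
grip_width: 0.235
```

Run:
```python
from h import *
info()
```

```text
t 21.52 tcp [574.6 -20.2  92.1] yawY -86.08 tilt 0.27 F [ 0.5  0.  -3.8] w 22.1 q [-0.13  0.19  1.47 -0.    1.48  1.37]
```

>>> apply_moves(
  deltas=[
    [0, 0, 0.2, 0],
    [0, 0, 0.4, 0],
    [0, 0, 0.5, 0],
    [0, 0, 0.5, 0],
  ],
)

```text
clock: 22.02
tool_pos: [574.6, -20.1, 87.0]
eef_rot: [3.135, 0.107, -0.003]
contact_force: [0.1, -0.1, -4.3]
grip_width: 0.231
```

>>> apply_moves(
  deltas=[
    [0, 0, 0.1, 0],
    [0, 0, 0.1, 0],
    [0, 0, 0.1, 0],
  ],
)

```text
clock: 22.4
tool_pos: [574.6, -20.1, 86.0]
eef_rot: [3.135, 0.107, -0.003]
contact_force: [-1.2, 0.1, -3.7]
grip_width: 0.232
```

>>> apply_moves(
  deltas=[
    [0, 0, 0.1, 0],
    [0, 0, 0.1, 0],
    [0, 0, 0.1, 0],
  ],
)

```text
clock: 22.78
tool_pos: [574.6, -20.2, 86.0]
eef_rot: [3.135, 0.107, -0.002]
contact_force: [-3.1, -0.6, 2.9]
grip_width: 0.231
```

>>> apply_moves(
  deltas=[
    [0, 0, 0.1, 0],
    [0, 0, 0.1, 0],
    [0, 0, 0.1, 0],
  ],
)

```text
clock: 23.15
tool_pos: [574.6, -20.2, 85.9]
eef_rot: [3.135, 0.107, -0.001]
contact_force: [-4.7, -0.7, 5.8]
grip_width: 0.236
```

>>> apply_moves(
  deltas=[
    [-0.05, 0, 0.05, 0],
    [-0.05, 0, 0.05, 0],
    [-0.05, 0, 0.05, 0],
  ],
)

```text
clock: 23.52
tool_pos: [574.6, -20.2, 85.9]
eef_rot: [3.135, 0.107, 0.001]
contact_force: [-1.1, -0.2, 4.7]
grip_width: 0.231
```

Run:
```python
from h import *
from bench import camera
info()
c=camera('wrist');np.savez('w14.npz',**c);cv2.imwrite('pics/w14.png',c['img'])
W=fcloud(c)
m=((W[...,2]>76)&(W[...,2]<86)&(np.hypot(W[...,0]-574,W[...,1]+20)<95));P=W[m];A=np.c_[P[:,:2]-P[:,:2].mean(0),np.ones(len(P))];print(m.sum(),np.median(P[:,2]),"tilt",np.linalg.lstsq(A,P[:,2],rcond=None)[0])
c=camera('scene');cv2.imwrite('pics/s14.png',cv2.resize(c['img'][180:330,200:400],None,fx=4,fy=4,interpolation=cv2.INTER_CUBIC))
```

```text
t 23.52 tcp [574.6 -20.2  85.9] yawY -86.08 tilt 0.26 F [-1.1 -0.2  4.7] w 21.7 q [-0.13  0.19  1.48 -0.    1.47  1.37]
15525 80.2381131069672 tilt [-6.45480953e-04 -3.45811425e-03  8.02350282e+01]
```

View pics/s14.png

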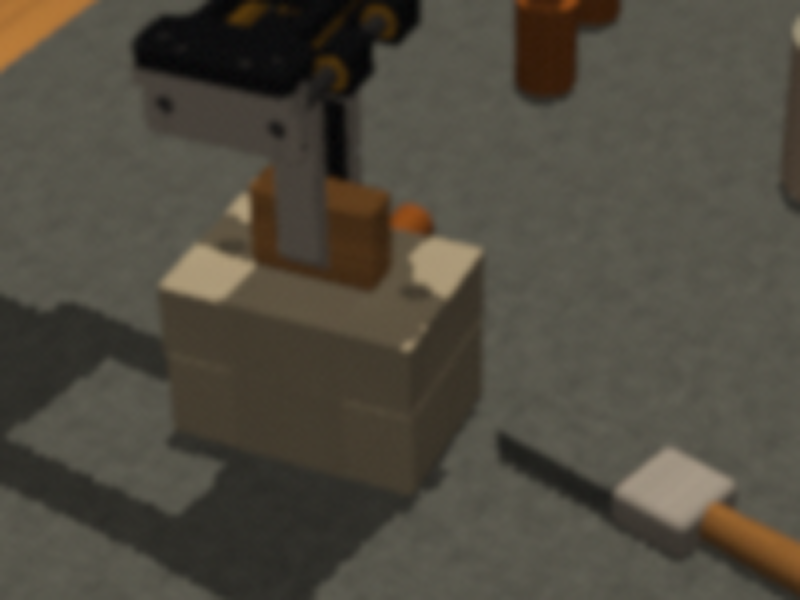

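View pics/w14.png

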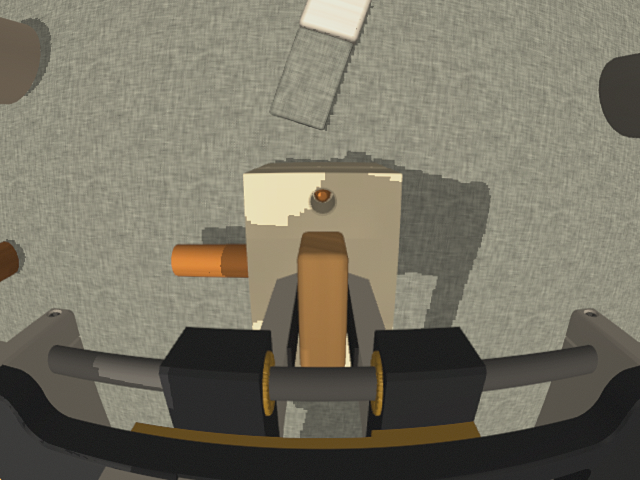

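>>> apply_moves(
  deltas=[
    [0, 0, 0.15, 0],
    [0, 0, 0.15, 0],
    [0, 0, 0.15, 0],
    [0, 0, 0.15, 0],
  ],
)

```text
clock: 24.12
tool_pos: [574.7, -20.3, 85.9]
eef_rot: [3.135, 0.107, 0.002]
contact_force: [-3.7, -0.7, 9.2]
grip_width: 0.234
```

Run:
```python
from h import *
for i in range(3): info()
```

```text
t 24.12 tcp [574.7 -20.3  85.9] yawY -86.08 tilt 0.27 F [-3.7 -0.7  9.2] w 22.0 q [-0.13  0.19  1.48 -0.    1.47  1.37]
t 24.12 tcp [574.7 -20.3  85.9] yawY -86.08 tilt 0.27 F [-3.7 -0.7  9.2] w 22.0 q [-0.13  0.19  1.48 -0.    1.47  1.37]
t 24.12 tcp [574.7 -20.3  85.9] yawY -86.08 tilt 0.27 F [-3.7 -0.7  9.2] w 22.0 q [-0.13  0.19  1.48 -0.    1.47  1.37]
```

>>> apply_moves(
  deltas=[
    [-0.04, 0, 0.17, 0],
    [-0.04, 0, 0.17, 0],
    [-0.04, 0, 0.17, 0],
    [-0.04, 0, 0.17, 0],
    [-0.04, 0, 0.17, 0],
    [-0.04, 0, 0.17, 0],
  ],
)

```text
clock: 24.88
tool_pos: [574.7, -20.2, 85.9]
eef_rot: [3.135, 0.107, 0.004]
contact_force: [-3.0, -0.1, 8.9]
grip_width: 0.23
```

Run:
```python
from h import *
from bench import camera
info()
c=camera('scene');cv2.imwrite('pics/s15.png',c['img']);info()
c=camera('top');cv2.imwrite('pics/t15.png',c['img']);info()
W=cloud(c)
for n,ctr,R,lo,hi in(("mug",(725,280),60,84,94),("jar",(730,-286),50,92,99)):
  m=(np.hypot(W[...,0]-ctr[0],W[...,1]-ctr[1])<R)&(W[...,2]>lo)&(W[...,2]<hi);print(n,W[m].mean(0).round(1))
c=camera('wrist');W=fcloud(c);info()
m=((W[...,2]>76)&(W[...,2]<86)&(np.hypot(W[...,0]-574,W[...,1]+20)<95));print(np.median(W[m][:,2]))
```

```text
t 24.88 tcp [574.7 -20.2  85.9] yawY -86.09 tilt 0.3 F [-3.  -0.1  8.9] w 21.7 q [-0.13  0.19  1.48 -0.    1.46  1.37]
t 24.93 tcp [574.7 -20.3  85.9] yawY -86.09 tilt 0.31 F [-2.8 -0.2  9.4] w 21.7 q [-0.13  0.19  1.48 -0.    1.46  1.37]
t 24.98 tcp [574.7 -20.3  85.9] yawY -86.09 tilt 0.3 F [-3.5 -0.8  9.1] w 22.0 q [-0.13  0.19  1.48 -0.    1.46  1.37]
mug [725.6 279.8  87.9]
jar [ 730.5 -287.2   95.3]
t 25.02 tcp [574.8 -20.2  85.9] yawY -86.09 tilt 0.3 F [-3.4 -0.1  9.6] w 21.7 q [-0.13  0.19  1.48 -0.    1.46  1.37]
80.20065074952538
```

View pics/s15.png

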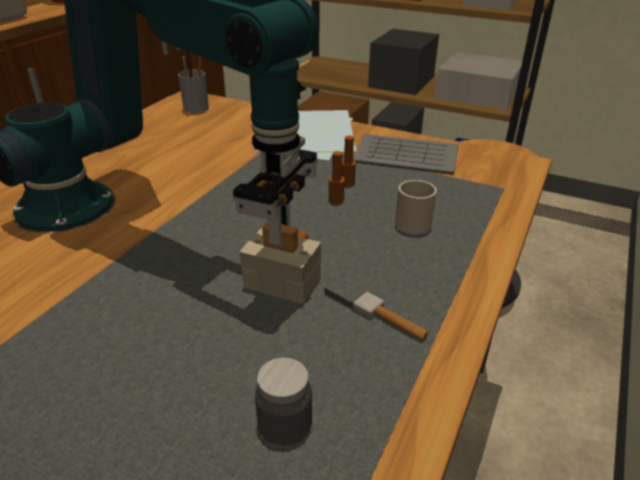

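>>> apply_moves(
  deltas=[
    [-0.04, 0, 0.2, 0],
    [-0.04, 0, 0.2, 0],
    [-0.04, 0, 0.2, 0],
    [-0.04, 0, 0.2, 0],
    [-0.04, 0, 0.2, 0],
    [-0.04, 0, 0.2, 0],
  ],
)

```text
clock: 25.78
tool_pos: [574.8, -20.3, 85.8]
eef_rot: [3.135, 0.107, 0.007]
contact_force: [-3.1, 0.1, 10.3]
grip_width: 0.229
```

Run:
```python
from h import *
from bench import camera,finish_job
s,_=info(); f=[s["contact_force"][2]]
for i in range(3): camera('top'); f.append(info()[0]["contact_force"][2])
print(f)
if 8.5<np.mean(f)<13: print(finish_job())
```

```text
t 25.77 tcp [574.8 -20.3  85.8] yawY -86.09 tilt 0.36 F [-3.1  0.1 10.3] w 21.5 q [-0.13  0.19  1.49 -0.    1.46  1.37]
t 25.82 tcp [574.8 -20.3  85.8] yawY -86.09 tilt 0.36 F [-3.9 -0.1  9. ] w 22.3 q [-0.13  0.19  1.49 -0.    1.46  1.37]
t 25.88 tcp [574.8 -20.3  85.8] yawY -86.09 tilt 0.36 F [-3.4  0.1 10.2] w 22.0 q [-0.13  0.19  1.49 -0.    1.46  1.37]
t 25.93 tcp [574.8 -20.3  85.9] yawY -86.09 tilt 0.36 F [-3.9 -0.8 10. ] w 22.0 q [-0.13  0.19  1.49 -0.    1.46  1.37]
[np.float64(10.308458148701492), np.float64(9.02934251351013), np.float64(10.163866684462652), np.float64(9.986531499369477)]
the job is handed in; nothing more can be done
None
```

I handed the job in at 25.9 s, still gripping the bar and pressing the mould shut with about 10 N (readings 9.0 to 10.3 N).

**What I did:**
- **Core:** I took the rightmost of the three look-alike cores. I carried it clear, tipped it over by pivoting it in the fingers, regripped the stem and laid it in the cradle, then let go.
- **Cover:** I fitted the cover over the dowels with its closed end over the lower half's closed end.

**Last checks:**
- **Core seating:** after release its axis measured about 44.5 mm high and level. The stem end was at y ≈ 79, which puts the core's centre within about 1 mm of the seat.
- **Cover fit:** its top measured 80.2 mm against 81 mm expected, and it was level. The scene view shows only a seam line between the halves.
- **Bystanders:** the mug and jar are within about 1.5 mm of where they started, and the brush looks unmoved in the scene view.

**What disagreed or failed:**
- **Finger length:** the fingertips are about 4–6 mm above the reported tool point, not 22 mm beyond it as stated. My first regrip of the stem therefore closed on nothing; I corrected for the offset after that.
- **Scene camera:** it read about 5 mm off in y from the other two, so I did not use it for positions.
- **Side force:** about 3–4 N along -x remained during the final press.

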